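Stow the coasters under the keeper's weighted arm

ROBOT

A 6-joint arm with a two-finger parallel gripper is mounted at the origin on the work surface. World frame = base frame: x ahead of the robot, y to its left, z up, the work surface at z = 0. Lengths are in m, angles in rad, forces in N, time in s.
With the tool pointing down it reaches from about 0.4 to 0.825 m from the base axis. Payload 7 kg.
Tool frame: the origin (TCP) lies on the centre line of the jaws, within the pads' length; the fingertips stand 11 mm ahead of it and the grasp point (between the pads) lies 8 mm behind it; z points along the fingers, y is the direction in which the jaws open and shut (so a half turn about z gives the same grasp; the last joint's range is limited). The gripper opens to 88 mm and grips with 3 to 60 N. Pads are 19 mm wide; open, the fingers measure 130 mm over their backs; the gripper's body (78 mm by 193 mm) begins 47 mm behind the grasp point.
Start: joints at [-0.898, 0.359, 0.012, 0, -1.224, -0.288], TCP at [0.253, -0.626, 0.238] pointing down, gripper open.
Joint ranges: [-3.07, 3.07], [-1.43, 2.12], [-1.02, 1.25], [-3.03, 1.67], [-3.05, -0], [-3.03, 3.03]. Speed limits (rad/s): [2.39, 2.39, 3.01, 3.14, 3.14, 3.14].

INTERFACE

Orientations are given as [roll, pitch, yaw] about the fixed x, y, z axes, in that order (R = Rz(yaw) Ry(pitch) Rx(roll)).
In Python, from station import * gives the robot as it stands.
- The arm moves only by the tool play_rows, never from a script. Its argument "targets" is a list of rows, each a list of 7 numbers: the turn, a rotation vector about the world's x, y, z in rad, then the shift along the world's x, y, z in m, then the opening, from 0 (shut) to 1 (fully open). A call has 1 to 12 rows; each row shifts and turns the pose as measured when the row begins; what a row does not reach is not made up. A row lasts 1/8 s, in which the tool goes at most 62.5 mm and 10.7 degrees, less where a joint would pass 70% of its speed; a pose out of reach is approached as far as the arm can. A call is refused whole if a number of a shift passes 0.0625 or a number of a turn 0.188, either way. A call with a gripper value outside its range is refused whole. The fingers move at their own pace and stop on an object; "grip_force" is the grip in N (left out, the last holds). Time passes only in rows, so rows that do not move let the fingers close. It gives the time, the measured TCP pose, the force and the opening at its end, in the units of the state.
- get_state(): the state, without advancing time (a new reading comes with each control period).
- grab_frame(name): name is "side" or "top" or "wrist"; returns (picture, depth): 420x560x3 uint8, blue, green, red; 420x560 float32, m along the optical axis (not along the pixel's ray), 0 where there is no reading.
- camera_params(name): a dict with "camera_matrix" (3x3 intrinsics, pixels), "extrinsics" (4x4, takes a point from world to camera coordinates); the wrist camera has in their place "hand_eye" (4x4, takes a point from camera to tool coordinates, whose origin is the TCP and whose axes are the flange's). Camera axes: x right, y up, looking along -z (the intrinsics and any distortion apply to the point x, -y, -z); pixel columns grow to the right and rows downward; lengths in m; the calibration is good to about 2 mm. A picture is of the moment at which its call begins: read the wrist's pose just before it. camera_params takes no time and is no camera call.
- job_done(): hands the job in, once; it reports no verdict.
The state is a dict: "t": time; "q": joint angles; "qd": joint speeds; "joint_efforts": joint torques, N m; "eef_pos": TCP position; "ee_rot": TCP orientation; "force": force on the tool from outside, world axes, zero at the start; "moment": the same for the moment, N m; "width": finger opening in m.
Only numpy, scipy, OpenCV 4.12 (cv2) and the standard library are available. Lean on these libraries where they do the work, as an engineer would, in place of code of your own. Each camera call takes 0.05 s, during which the arm holds its last target.

TASK

We are about to cast off: stow every wooden coaster (three or four are out) in the white coaster keeper, piled flat one on another under its weighted arm, each pushed fully home to the back stop and with its bare wood face up and its blue rubber face down, so turn over any that lie blue side up. Leave the arm resting on the pile, and do not knock over or push about the other things on the shelf.

Things in the scene. Friction and masses are not known exactly. Their poses are not given: they have to be found in the camera images.
- keeper_seat (a point): seat of the coaster keeper: the point of its floor above which a fully home coaster is centred. Axes: x level from the open mouth to the back stop, z up. Floor 8 mm above the shelf; from x = -68 to +57 mm it is 50 mm wide, so a coaster's rear half can be held by its sides. A coaster slides in lengthwise along +x, either end first; room for four, one on another.
- keeper: the fixed white keeper (axes as the seat's; origin on the shelf, 18 mm behind the seat along x). Seen from the seat: two back stop posts, faces at x = +52 mm, 64 mm above the shelf; two side guides, 50 mm tall, x = +4 to +54 mm, 68 mm apart inside, with their mouth ends flared to about 79 mm and reaching to x = -14 mm.
- keeper_arm (a joint): angle of the steel arm with brass weight: 0 when down on the empty keeper, grows as it rises, at most 0.7; about 0.26 with three coasters under it, 0.35 with four. Hinged at seat x = +142 mm, 22 mm above the keeper's floor. Presses with about 1 N, falls if let go.
- press_pad (a point): lowest point of the arm's 30 mm wide rubber pad; with the keeper empty it is 2 mm above the floor at seat x = +12 mm. From it the arm's end turns up towards the mouth as a 30 mm wide ramp, to 32 mm above the floor at seat x = -38 mm, so a level coaster pushed in just above the pile lifts the arm by itself.
- coaster_a_mid (a point): coaster, a rigid bamboo slab 104 x 60 x 12 mm (local x, y, z), about 60 g. This point is its centre. Its local z points out of the BARE WOOD face (which carries a thin brown ring); the opposite face is a blue rubber pad. It may lie either face up at the start.
- coaster_b_mid (a point): coaster, a rigid bamboo slab 104 x 60 x 12 mm (local x, y, z), about 60 g. This point is its centre. Its local z points out of the BARE WOOD face (which carries a thin brown ring); the opposite face is a blue rubber pad. It may lie either face up at the start.
- coaster_c_mid (a point): coaster, a rigid bamboo slab 104 x 60 x 12 mm (local x, y, z), about 60 g. This point is its centre. Its local z points out of the BARE WOOD face (which carries a thin brown ring); the opposite face is a blue rubber pad. It may lie either face up at the start.
- coaster_d_mid (a point): coaster, a rigid bamboo slab 104 x 60 x 12 mm (local x, y, z), about 60 g. This point is its centre. Its local z points out of the BARE WOOD face (which carries a thin brown ring); the opposite face is a blue rubber pad. It may lie either face up at the start.
- spoon: steel spoon, 130 mm long, lying flat; origin at the centre of its underside; a bystander to be left alone
- tin: low green tin, 50 x 75 x 20 mm; origin at the centre of its underside; a bystander to be left alone
- mug: white mug, 76 mm across, 90 mm tall; origin at the centre of its underside; a bystander to be left alone
- bowl: blue bowl, 90 mm across, 45 mm tall; origin at the centre of its underside; a bystander to be left alone
- spray: spray bottle, 72 mm across, 185 mm tall; origin at the centre of its underside; a bystander to be left alone
There are look-alikes about, which are no part of the job. What is shaped like the keeper but turquoise is not meant. Leave any red look-alike of the part that bears coaster_d_mid alone.

How it is judged:
By the outcome, as a careful person would: the job done as asked, in the order asked, and still so for the second after the job is handed in, with the robot touching nothing.
Of coaster_b, coaster_d only 1 to 2 are there at a start; the rules pass over those that are not, and their reading is None.
At some moment in a run one of coaster_a, coaster_b, coaster_c, coaster_d may be knocked a few centimetres aside while the robot is not near it.
Once in a run the grip may slacken for a moment while it holds something.
It also fails if it takes over 210 s, if anything falls off the work surface, if the arm or the gripper's body presses on something with over 40 N, if the wrist force passes 120 N, or if a joint passes its speed limit or range.

## Working session

There is one attempt and no reset: what is moved stays moved. The work goes in short steps, Python scripts to look and compute and a tool call to move; the robot and the scene stay as the last step left them, time stands still between calls to the robot, and variables do not carry over. Pictures are saved under pics/ and viewed, and the job is handed in when it is done.

Besides the shell and the picture viewer there is one more tool, called after "Call:" by a JSON object that holds its "method" and its "body". play_rows: Moves the arm, as the interface text tells. Its arguments: {"type":"object","properties":{"targets":{"type":"array","items":{"type":"array","items":{"type":"number"}}},"grip_force":{"type":"number"}},"required":["targets"]}

```bash
ls; mkdir -p pics
python3 - <<'E'
from station import *
import cv2, numpy as np
s=get_state(); print(s)
for n in ["top","side","wrist"]:
    im,d=grab_frame(n); cv2.imwrite(f"pics/{n}0.png",im); np.save(f"pics/{n}0d.npy",d)
    print(n,camera_params(n))
E
```

```text
pics
{'t': 0.0, 'q': array([-8.97910320e-01,  3.59380208e-01,  1.10673273e-02, -3.36351683e-04,
       -1.22410415e+00, -2.88114015e-01]), 'qd': array([-0.00105332,  0.00126378,  0.00016672, -0.00054764, -0.00079231,
        0.0008599 ]), 'joint_efforts': array([ 1.65613937e-04, -5.82705331e+01,  2.93054688e+01,  6.99694991e+00,
        6.84364364e-03, -2.40360650e-04]), 'eef_pos': array([ 0.25316542, -0.62522052,  0.23663317]), 'ee_rot': array([ 3.13994890e+00, -1.57397880e-04, -2.75693508e+00]), 'force': array([-0.57149901, -0.21479532,  0.48329293]), 'moment': array([ 0.00921676, -0.02509665,  0.02453407]), 'width': 0.08777957079946984}
top {'camera_matrix': array([[427.39033388,   0.        , 282.56734305],
       [  0.        , 427.39033388, 206.72027894],
       [  0.        ,   0.        ,   1.        ]]), 'extrinsics': array([[ 1.49921228e-02, -9.99886959e-01, -1.14245165e-03,
        -6.00941123e-02],
       [ 9.94416607e-01,  1.47907202e-02,  1.04483718e-01,
        -4.99229558e-01],
       [-1.04455009e-01, -2.70250562e-03,  9.94525941e-01,
        -1.43536443e+00],
      
[... 351 characters left out ...]
17, -0.42021204,  0.82574718, -0.25592472],
       [-0.51797668,  0.64355078,  0.56350914, -0.85383023],
       [ 0.        ,  0.        ,  0.        ,  1.        ]])}
wrist {'camera_matrix': array([[339.97530409,   0.        , 278.21548232],
       [  0.        , 339.97530409, 202.65051517],
       [  0.        ,   0.        ,   1.        ]]), 'hand_eye': array([[ 1.94387237e-04,  9.65169059e-01,  2.61626927e-01,
         6.89098121e-02],
       [ 9.99999968e-01, -2.29645381e-04,  1.04191819e-04,
         2.94438556e-04],
       [ 1.60644136e-04,  2.61626899e-01, -9.65169073e-01,
        -1.47196067e-01],
       [ 0.00000000e+00,  0.00000000e+00,  0.00000000e+00,
         1.00000000e+00]])}
```

View pics/top0.png

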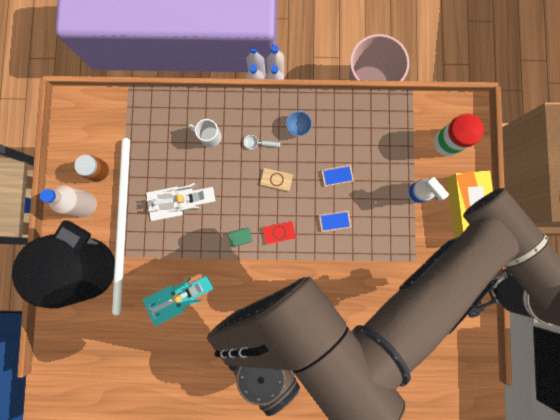

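View pics/side0.png

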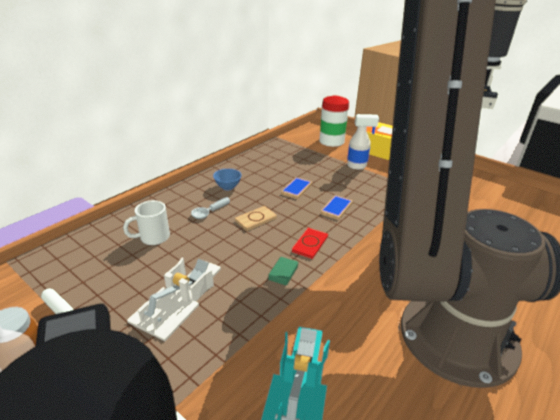

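View pics/wrist0.png

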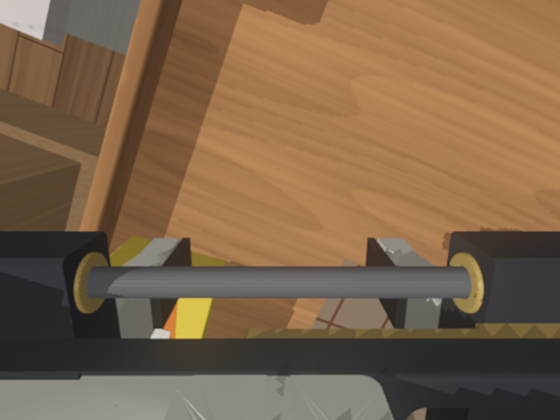

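```bash
cat > h.py <<'E'
from station import *
import cv2, numpy as np
from scipy.spatial.transform import Rotation as R
def ray(n,u,v):
    p=camera_params(n);K=p["camera_matrix"];E=p["extrinsics"]
    d=np.array([(u-K[0,2])/K[0,0],-(v-K[1,2])/K[1,1],-1.])
    Rm=E[:3,:3];o=-Rm.T@E[:3,3]
    return o,Rm.T@d
def onz(n,u,v,z):
    o,d=ray(n,u,v);return o+d*(z-o[2])/d[2]
def tri(u1,v1,u2,v2):
    A=[];b=[]
    M=np.zeros((3,3));c=np.zeros(3)
    for n,u,v in(("top",u1,v1),("side",u2,v2)):
        o,d=ray(n,u,v);d=d/np.linalg.norm(d);P=np.eye(3)-np.outer(d,d);M+=P;c+=P@o
    return np.linalg.solve(M,c)
def proj(n,p):
    q=camera_params(n);E=q["extrinsics"];K=q["camera_matrix"]
    c=E[:3,:3]@p+E[:3,3];return K[0,0]*c[0]/-c[2]+K[0,2],K[1,1]*-c[1]/-c[2]+K[1,2]
def wray(s,u,v):
    p=camera_params("wrist");K=p["camera_matrix"];H=p["hand_eye"]
    d=np.array([(u-K[0,2])/K[0,0],-(v-K[1,2])/K[1,1],-1.])
    Rt=R.from_euler('xyz',s["ee_rot"]).as_matrix()
    return s["eef_pos"]+Rt@H[:3,3], Rt@H[:3,:3]@d
def wonz(s,u,v,z):
    o,d=wray(s,u,v);return o+d*(z-o[2])/d[2]
E
python3 - <<'E'
from h import *
im=cv2.imread("pics/top0.png")
cv2.imwrite("pics/topz.png",cv2.resize(im[110:260,135:360],None,fx=3.5,fy=3.5,interpolation=cv2.INTER_CUBIC))
im2=cv2.imread("pics/side0.png")
cv2.imwrite("pics/sidez.png",cv2.resize(im2[160:345,120:360],None,fx=3.2,fy=3.2,interpolation=cv2.INTER_CUBIC))
hsv=cv2.cvtColor(im,cv2.COLOR_BGR2HSV)
m=((hsv[...,0]>110)&(hsv[...,0]<128)&(hsv[...,1]>200)&(hsv[...,2]>150)).astype(np.uint8)
m[:, :310]=0; m[:160]=0
for c in cv2.findContours(m,0,2)[0]:
    if cv2.contourArea(c)>100:
        r=cv2.minAreaRect(c);b=cv2.boxPoints(r)
        P=np.array([onz("top",*p,0.012) for p in b]);print(r,P.mean(0).round(4));print((P).round(4))
E
```

```text
(no output)
```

View pics/topz.png

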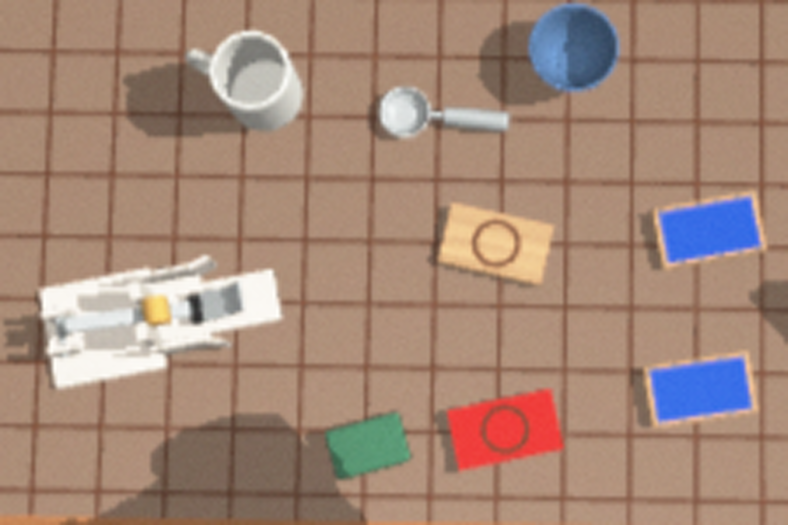

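View pics/sidez.png

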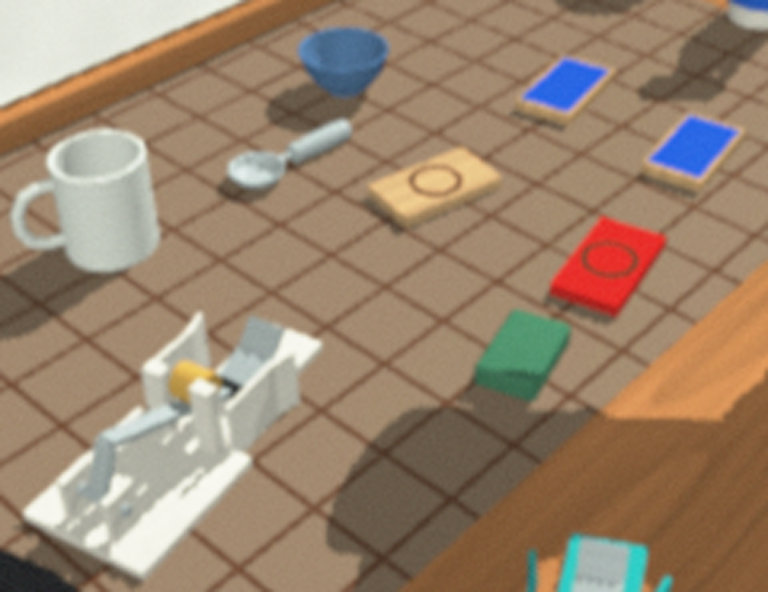

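The top crop shows, in full-frame pixels: a wood-up coaster at (277,180), blue-up coasters at (338,176) and (335,221), the red look-alike at (280,233), and the white keeper at (180,200) with its mouth facing right (-y). The turquoise keeper is at (178,300). Three coasters are out. I leave the red look-alike and the turquoise keeper alone, as the task says.

Run:
```python
from h import *
im=cv2.imread("pics/top0.png")
hsv=cv2.cvtColor(im,cv2.COLOR_BGR2HSV)
print(hsv[176,338],hsv[180,285],hsv[180,300],hsv[200,240])
def go(m,z,lab,amin=60):
  for c in cv2.findContours(m.astype(np.uint8),0,2)[0]:
    if cv2.contourArea(c)>amin:
        r=cv2.minAreaRect(c);b=cv2.boxPoints(r)
        P=np.array([onz("top",*p,z) for p in b]);e1=P[1]-P[0];e2=P[2]-P[1]
        l=e1 if np.linalg.norm(e1)>np.linalg.norm(e2) else e2
        print(lab,np.round(r[0],1),P.mean(0).round(4),"len",np.linalg.norm(e1).round(4),np.linalg.norm(e2).round(4),"ang",np.degrees(np.arctan2(l[1],l[0])).round(1))
roi=np.zeros(im.shape[:2],bool);roi[85:262,128:415]=1
H,S,V=[hsv[...,i].astype(int) for i in range(3)]
go(roi&(H>105)&(H<130)&(S>180)&(V>140),.012,"blue")
go(roi&(H>10)&(H<25)&(S>85)&(V>160),.012,"wood")
go(roi&((H<5)|(H>174))&(S>180)&(V>140),.012,"red")
go(roi&(H>60)&(H<95)&(S>100),.02,"tin")
go(roi&(S<40)&(V>180),.008,"white")
```

```text
[111 195 231] [ 19  93 244] [ 11  88 156] [ 10  99 147]
blue [334.7 220.8] [ 0.4556 -0.2327  0.012 ] len 0.0848 0.0421 ang -80.4
blue [337.3 175.2] [ 0.6148 -0.2415  0.012 ] len 0.0859 0.0421 ang -78.4
wood [327.  258.5] [ 0.3263 -0.2066  0.012 ] len 0.5935 0.0169 ang -89.1
wood [144.5 258.5] [0.317  0.4156 0.012 ] len 0.1127 0.0169 ang -89.1
wood [276.7 177.2] [ 0.6045 -0.0307  0.012 ] len 0.0774 0.1082 ang -102.8
wood [412.5 111. ] [ 0.8489 -0.5067  0.012 ] len 0.0107 0.1457 ang 179.0
red [278.9 232.1] [ 0.4138 -0.0414  0.012 ] len 0.1018 0.0572 ang -77.8
tin [239.7 237.2] [0.3942 0.0919 0.02  ] len 0.0668 0.0422 ang -72.0
white [180.6 200.2] [0.5198 0.3012 0.008 ] len 0.2352 0.1013 ang -77.7
white [248.5 141.5] [0.731  0.0707 0.008 ] len 0.0317 0.0467 ang -178.7
white [207.3 131.3] [0.7656 0.217  0.008 ] len 0.0803 0.1155 ang -144.2
```

Run:
```python
from h import *
im=cv2.imread("pics/top0.png")
cv2.imwrite("pics/keepz.png",cv2.resize(im[175:230,138:225],None,fx=9,fy=9,interpolation=cv2.INTER_CUBIC))
im=cv2.imread("pics/side0.png")
cv2.imwrite("pics/keepsz.png",cv2.resize(im[250:345,120:225],None,fx=6,fy=6,interpolation=cv2.INTER_CUBIC))
```

```text
(no output)
```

View pics/keepz.png

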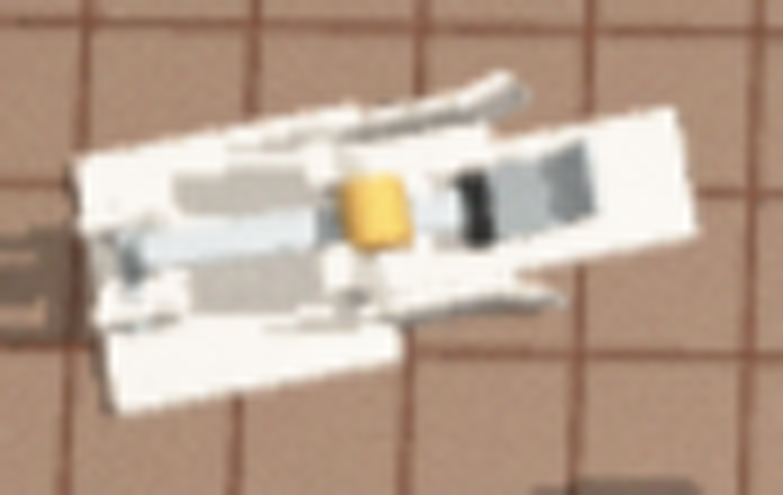

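View pics/keepsz.png

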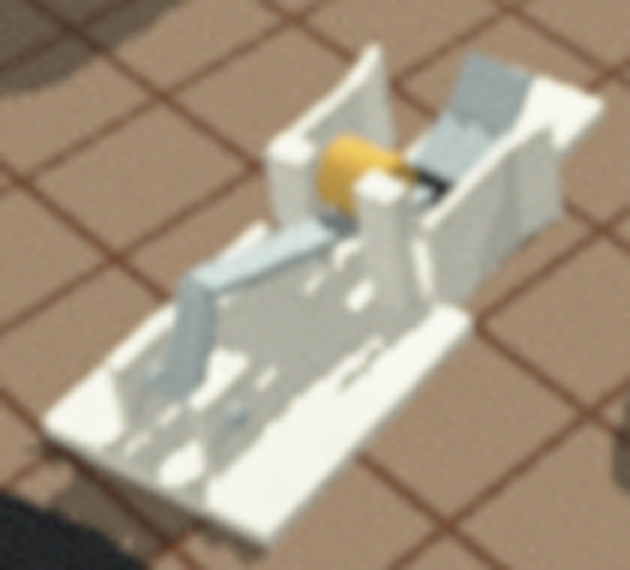

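Run:
```python
from h import *
f=lambda a,b,z=.008:onz("top",a/9+138-.44,b/9+175-.44,z)
A,B=f(674,107),f(699,236)
print("tongue end",A,B,np.linalg.norm(A-B), (A+B)/2)
C,D=f(118,413),f(402,358);E=f(80,160,.008)
print("rear",C,D,E,np.linalg.norm(C-D),np.linalg.norm(C-E))
for n,p,q in (("end",A,B),("rearside",D,C),("rear end",E,C),("lower",f(699,236),f(570,262))):
    d=q-p;print(n,np.degrees(np.arctan2(d[1],d[0])))
g=lambda a,b:(a/6+120-.42,b/6+250-.42)
# side corners at z=.008
f2=lambda a,b:onz("side",*g(a,b),.008)
print("side: tongue corner",f2(604,104),"rear corners",f2(265,545),f2(470,318),f2(45,425))
# post tops z=.064
print("post tops top",f(322,158,.064),f(352,268,.064), "side", onz("side",*g(290,150),.064),onz("side",*g(382,188),.064))
```

```text
tongue end [0.56927321 0.19247739 0.008     ] [0.51920447 0.18122951 0.008     ] 0.05131660035565537 [0.54423884 0.18685345 0.008     ]
rear [0.44756011 0.4019248  0.008     ] [0.47034305 0.2938224  0.008     ] [0.5451972  0.42122959 0.008     ] 0.11047710379549731 0.09952725992990728
end -167.33877007243737
rearside 101.9011090829149
rear end -168.81574029189247
lower 102.35961363624924
side: tongue corner [0.51653894 0.18598287 0.008     ] rear corners [0.44193052 0.40865121 0.008     ] [0.46823871 0.29795535 0.008     ] [0.54053425 0.42706573 0.008     ]
post tops top [0.53975398 0.31315944 0.064     ] [0.49882728 0.30033189 0.064     ] side [0.53515576 0.31824508 0.064     ] [0.49496296 0.30900036 0.064     ]
```

Call:
{"method": "play_rows", "body": {"targets": [[0,0,0.08,0.02,0.045,0.01,1],[0,0,0.08,0.03,0.05,0.01,1],[0,0,0.08,0.03,0.05,0.01,1],[0,0,0.08,0.03,0.05,0.005,1],[0,0,0.08,0.03,0.05,0.005,1],[0,0,0.08,0.03,0.05,0,1],[0,0,0.08,0.03,0.05,0,1],[0,0,0.08,0.03,0.05,0,1],[0,0,0.08,0.03,0.05,0,1],[0,0,0.08,0.03,0.05,0,1],[0,0,0.08,0.03,0.05,0,1],[0,0,0.08,0.03,0.05,0,1]]}}

```text
t: 1.65
eef_pos: [0.6077, -0.0122, 0.2752]
ee_rot: [3.137, -0.0, -1.772]
force: [1.6, -1.2, 0.5]
width: 0.0878
```

Run:
```python
from h import *
s=get_state();print(s["eef_pos"],s["ee_rot"])
im,d=grab_frame("wrist");cv2.imwrite("pics/w1.png",im)
```

```text
[ 0.60770379 -0.01217291  0.27517464] [ 3.13721159e+00 -3.48290774e-04 -1.77150160e+00]
```

View pics/w1.png

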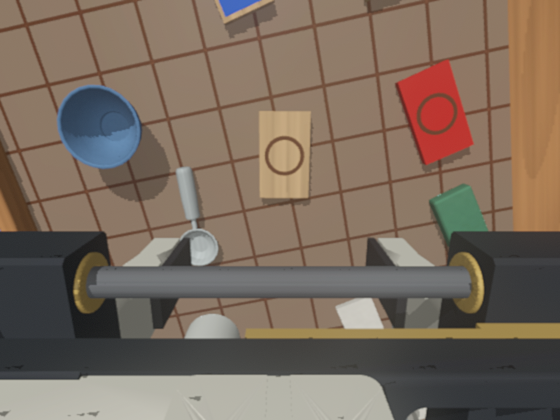

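The wrist view shows coaster A wood-up at (285,155), well clear of the spoon at (190,210), bowl, red slab and tin.

```bash
cat >> h.py <<'E'
def box(im,s,kind,z=.012,cam="wrist",roi=None,amin=300):
    hsv=cv2.cvtColor(im,cv2.COLOR_BGR2HSV);H,S,V=[hsv[...,i].astype(int) for i in range(3)]
    m={"blue":(H>105)&(H<130)&(S>180)&(V>140),"wood":(H>12)&(H<25)&(S>70)&(V>180)}[kind].astype(np.uint8)
    if cam=="wrist": m[228:]=0
    if roi is not None:
        k=np.zeros_like(m);k[roi[1]:roi[3],roi[0]:roi[2]]=1;m&=k
    m=cv2.morphologyEx(m,cv2.MORPH_CLOSE,np.ones((7,7),np.uint8))
    for c in cv2.findContours(m,0,2)[0]:
        if cv2.contourArea(c)<amin: continue
        b=cv2.boxPoints(cv2.minAreaRect(c))
        P=np.array([wonz(s,*p,z) if cam=="wrist" else onz("top",*p,z) for p in b]);e1=P[1]-P[0];e2=P[2]-P[1]
        n1,n2=np.linalg.norm(e1),np.linalg.norm(e2)
        l=e1 if n1>n2 else e2
        print(kind,np.round(b.mean(0),1),P.mean(0).round(4),"len",n1.round(4),n2.round(4),"axis",(np.degrees(np.arctan2(l[1],l[0]))%180).round(1))
E
python3 - <<'E'
from h import *
s=get_state();im=cv2.imread("pics/w1.png");box(im,s,"wood",roi=(200,60,380,228))
E
```

```text
wood [283.7 154.1] [ 0.6014 -0.0228  0.012 ] len 0.1022 0.0572 axis 76.8
```

Run:
```python
from h import *
s=get_state();print(s["eef_pos"],s["qd"].round(3))
im=cv2.imread("pics/top0.png");box(im,s,"wood",cam="top",roi=(255,160,300,200),amin=60)
im=cv2.imread("pics/side0.png")
hsv=cv2.cvtColor(im,cv2.COLOR_BGR2HSV);print(hsv[210,250:262])
print("side ring centre",onz("side",256,216.5,.012),"top ring", onz("top",497/3.5+135,243/3.5+110,.012))
im=cv2.imread("pics/w1.png");print("wrist ring",wonz(s,284.5,155.5,.012))
print(wonz(s,284.5,155.5,.012+.01))
```

```text
[ 0.61096501 -0.00727922  0.27420651] [-0.056 -0.026 -0.069 -0.007  0.007 -0.012]
wood [276.6 178.8] [ 0.599  -0.0303  0.012 ] len 0.0631 0.1097 axis 77.3
[[ 16  87 176]
 [ 17  90 181]
 [ 16  93 187]
 [ 16 101 200]
 [ 17 105 216]
 [ 17 108 224]
 [ 18 106 228]
 [ 18 106 228]
 [ 18 104 227]
 [ 18 104 229]
 [ 18 106 229]
 [ 19 105 229]]
side ring centre [ 0.59293699 -0.02469214  0.012     ] top ring [ 0.5966473  -0.03181357  0.012     ]
wrist ring [ 0.60038342 -0.02258966  0.012     ]
[ 0.60034915 -0.02388238  0.022     ]
```

Call:
{"method": "play_rows", "body": {"targets": [[0,0,-0.026,-0.011,-0.027,-0.02,1],[0,0,0,-0.011,-0.027,-0.04,1],[0,0,0,0,0,-0.05,1],[0,0,0,0,0,-0.05,1],[0,0,0,0,0,-0.04,1],[0,0,0,0,0,0,1],[0,0,0,0,0,0,1]]}}

```text
t: 2.58
eef_pos: [0.5891, -0.0601, 0.0692]
ee_rot: [3.138, 0.0, -1.787]
force: [-0.3, 0.4, 1.0]
width: 0.0879
```

Run:
```python
from h import *
s=get_state();print(s["eef_pos"],s["ee_rot"],s["qd"].round(3))
im,d=grab_frame("wrist");cv2.imwrite("pics/w2.png",im)
box(im,s,"wood",roi=(150,0,420,228))
```

```text
[ 0.58912341 -0.06008883  0.06920878] [ 3.13839788e+00  1.17450810e-04 -1.78667192e+00] [-0.001  0.011 -0.012 -0.005 -0.001 -0.001]
wood [277.  211.5] [ 0.5889 -0.0682  0.012 ] len 0.0582 0.0203 axis 167.6
wood [187.8   8.6] [ 0.6115 -0.1901  0.012 ] len 0.0324 0.0056 axis 11.1
```

View pics/w2.png

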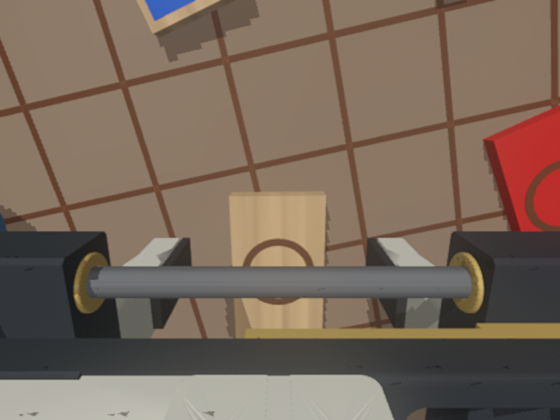

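Run:
```python
from h import *
s=get_state()
e=wonz(s,278,193,.012);print(e,e-s["eef_pos"])
```

```text
[ 0.58553681 -0.07979503  0.012     ] [-0.00341605 -0.01975652 -0.05723859]
```

Call:
{"method": "play_rows", "body": {"targets": [[0,0,0,0,0,-0.03,1],[0,0,0,0,0,-0.02,1],[0,0,0,0,0,-0.006,1],[0,0,0,0,0,0,1]]}}

```text
t: 3.12
eef_pos: [0.5946, -0.059, 0.0201]
ee_rot: [-3.132, 0.005, -1.786]
force: [0.3, -0.2, 0.4]
width: 0.0875
```

Call:
{"method": "play_rows", "body": {"targets": [[0,0,0,-0.004,0,-0.004,1],[0,0,0,0,0,0,1]]}}

```text
t: 3.38
eef_pos: [0.5915, -0.0588, 0.018]
ee_rot: [-3.129, 0.006, -1.785]
force: [-1.2, -0.2, -0.3]
width: 0.0877
```

Run:
```python
from h import *
s=get_state();print(s["q"].round(3),s["eef_pos"],s["ee_rot"],s["force"])
```

```text
[ 0.229  0.448 -0.427 -0.001 -0.682 -0.443] [ 0.59150646 -0.05878967  0.01803163] [-3.1294159   0.00639237 -1.78537085] [-1.18430147 -0.20487588 -0.28649898]
```

Call:
{"method": "play_rows", "body": {"targets": [[0,0,0,0,0,-0.004,1],[0,0,0,0,0,0,1]]}}

```text
t: 3.62
eef_pos: [0.5919, -0.0587, 0.0145]
ee_rot: [-3.128, 0.007, -1.785]
force: [0.0, -0.1, 0.0]
width: 0.0872
```

Run:
```python
from h import *
s=get_state();print(s["q"].round(3),s["eef_pos"],s["ee_rot"],s["force"])
```

```text
[ 0.229  0.453 -0.43  -0.001 -0.673 -0.443] [ 0.59185368 -0.05867798  0.01447071] [-3.12837146  0.00682803 -1.78523228] [ 0.00661506 -0.09313399  0.04448842]
```

```bash
cat >> h.py <<'E'
def rv(s,yaw,tilt=0.):
    """turn to reach tool-down at yaw, then leaned by tilt about the tool y(jaw) axis"""
    T=R.from_euler('xyz',[np.pi,0,yaw])*R.from_rotvec([0,tilt,0])
    C=R.from_euler('xyz',s["ee_rot"])
    return (T*C.inv()).as_rotvec().round(4)
E
python3 - <<'E'
from h import *
print(rv(get_state(),-1.785))
E
```

```text
[-0.0039  0.0144  0.0003]
```

Call:
{"method": "play_rows", "body": {"targets": [[-0.005,-0.014,0,0,0,-0.001,1],[0,0,0,0,0,0,0.5],[0,0,0,0,0,0,0.5],[0,0,0,0,0,0,0.5],[0,0,0,0,0,0,0.5],[0,0,0,0,0,0,0.5]], "grip_force": 30}}

```text
t: 4.38
eef_pos: [0.5918, -0.0587, 0.0133]
ee_rot: [-3.113, 0.005, -1.785]
force: [-0.9, 0.1, -0.3]
width: 0.0597
```

Call:
{"method": "play_rows", "body": {"targets": [[0,0,0,0,0,0,1],[0,0,0,0,0,0.002,1],[-0.004,0.027,0,0,0,0,1],[0,0,0,0,0,0,1]]}}

```text
t: 4.88
eef_pos: [0.592, -0.0587, 0.0158]
ee_rot: [-3.138, -0.005, -1.785]
force: [0.0, 0.2, -0.3]
width: 0.0868
```

Run:
```python
from h import *
s=get_state();print(s["eef_pos"],s["ee_rot"],rv(s,-1.785))
```

```text
[ 0.59201526 -0.05869247  0.01576079] [-3.13843148 -0.00505611 -1.7850338 ] [0.0056 0.002  0.    ]
```

Call:
{"method": "play_rows", "body": {"targets": [[0,0,0,0,0,-0.002,1],[0,0,0,0,0,0,0.5],[0,0,0,0,0,0,0.5],[0,0,0,0,0,0,0.5],[0,0,0,0,0,0,0.5],[0,0,0,0,0,0.02,0.5],[0,0,0,0,0,0.05,0.5],[0,0,0,0,0,0.06,0.5],[0,0,0,0,0,0.06,0.5],[0,0,0,0,0,0.06,0.5],[0,0,0,0,0,0,0.5]]}}

```text
t: 6.25
eef_pos: [0.5883, -0.0595, 0.2703]
ee_rot: [-3.141, -0.006, -1.786]
force: [-0.1, 0.0, -1.0]
width: 0.0596
```

Call:
{"method": "play_rows", "body": {"targets": [[0,0,0.053,-0.011,0.052,0,0.5],[0,0,0.053,-0.011,0.052,0,0.5],[0,0,0.053,-0.011,0.052,0,0.5],[0,0,0.053,-0.011,0.052,0,0.5],[0,0,0.053,-0.011,0.052,0,0.5],[0,0,0.053,-0.011,0.052,0,0.5],[0,0,0.053,-0.011,0.052,0,0.5],[0,0,0.053,-0.011,0.052,0,0.5],[0,0,0,0,0,0,0.5],[0,0,0,0,0,0,0.5],[0,0,0,0,0,0,0.5]]}}

```text
t: 7.62
eef_pos: [0.4914, 0.3659, 0.2604]
ee_rot: [3.132, -0.011, -1.352]
force: [-0.3, -0.5, 0.9]
width: 0.0593
```

Run:
```python
from h import *
s=get_state();print(s["eef_pos"],s["ee_rot"],s["qd"].round(3),s["width"])
import pickle;pickle.dump(s,open("pics/w3.pkl","wb"))
im,d=grab_frame("wrist");cv2.imwrite("pics/w3.png",im)
im,d=grab_frame("side");cv2.imwrite("pics/s3.png",im)
```

```text
[0.49140183 0.365916   0.26040438] [ 3.13161027 -0.01071255 -1.35220957] [-0.005 -0.002 -0.008 -0.     0.    -0.   ] 0.05931707773841753
```

View pics/w3.png

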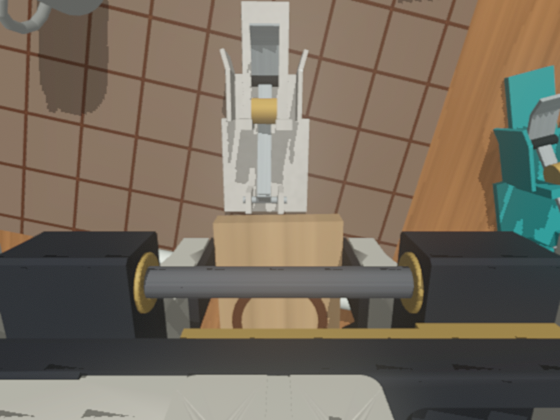

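View pics/s3.png

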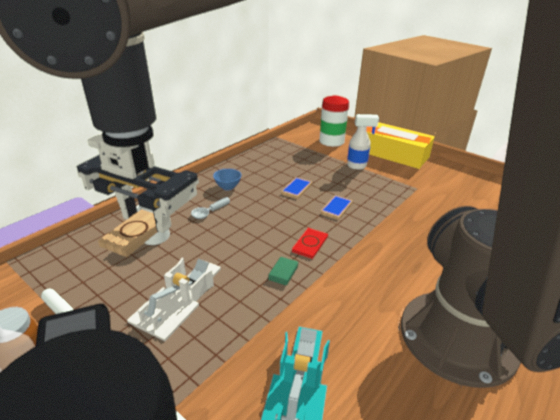

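Run:
```python
from h import *
im=cv2.imread("pics/w3.png")
cv2.imwrite("pics/w3z.png",cv2.resize(im[0:215,195:335],None,fx=2.75*1,fy=2.75,interpolation=cv2.INTER_CUBIC))
```

```text
(no output)
```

View pics/w3z.png

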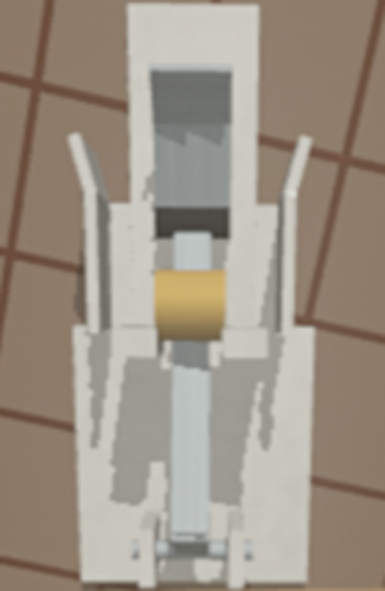

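Run:
```python
from h import *
import pickle
s=pickle.load(open("pics/w3.pkl","rb"))
f=lambda a,b,z=.008:wonz(s,a/2.75+195-.3,b/2.75-.3,z)
A,B=f(128,4),f(260,4);A2,B2=f(130,200),f(258,200)
C,D=f(81,583),f(306,583);C2,D2=f(75,327),f(314,327)
ang=lambda p,q:np.degrees(np.arctan2(*(q-p)[[1,0]]))
print("A,B",A,B,np.linalg.norm(A-B),(A+B)/2)
print("rear",C,D,(C+D)/2,np.linalg.norm(C-D)); print("base front",C2,D2,(C2+D2)/2,np.linalg.norm(C2-D2))
print("axis",ang((A+B)/2,(C+D)/2),ang(A,A2),ang(B,B2),ang(C2,C),ang(D2,D))
print("guide front tops z=.05", f(75,135,.05),f(305,138,.05)," mid ",f(92,190,.05),f(291,190,.05))
print("guide rear top",f(94,330,.05),f(289,330,.05))
print("post front faces z.064", f(140,328,.064), f(245,328,.064))
a=np.radians(102.3);u=np.array([np.cos(a),np.sin(a),0]);
print("seat", (A+B)/2+.068*u, (C+D)/2, np.linalg.norm((A+B)/2-(C+D)/2))
```

```text
A,B [0.56820989 0.19468605 0.008     ] [0.5188528  0.18357798 0.008     ] 0.050591621201372776 [0.54353135 0.18913202 0.008     ]
rear [0.54468428 0.42575669 0.008     ] [0.44686704 0.40429355 0.008     ] [0.49577566 0.41502512 0.008     ] 0.10014428992050887
base front [0.56679589 0.31744795 0.008     ] [0.46986245 0.29591711 0.008     ] [0.51832917 0.30668253 0.008     ] 0.0992958664748175
axis 101.93704128916488 101.62147651045514 102.34197983321714 101.53857599138155 101.97940550784477
guide front tops z=.05 [0.5723464  0.25063435 0.05      ] [0.49262414 0.23379175 0.05      ]  mid  [0.56318006 0.26728276 0.05      ] [0.49344555 0.2517025  0.05      ]
guide rear top [0.55362202 0.31516035 0.05      ] [0.48277977 0.29942698 0.05      ]
post front faces z.064 [0.53596604 0.31032738 0.064     ] [0.4993291  0.30218996 0.064     ]
seat [0.52904528 0.25557112 0.008     ] [0.49577566 0.41502512 0.008     ] 0.23088589900176484
```

Run:
```python
from h import *
s=get_state();print(s["eef_pos"],rv(s,-1.363))
```

```text
[0.49163783 0.36575238 0.26078032] [ 0.0122 -0.0071 -0.0103]
```

Call:
{"method": "play_rows", "body": {"targets": [[0,0,0,0.0114,-0.042,0,0.5],[0,0,-0.01,0.0114,-0.042,0,0.5],[0,0,0,0.0114,-0.042,0,0.5],[0,0,0,0.0114,-0.042,0,0.5],[0,0,0,0.0114,-0.042,0,0.5],[0,0,0,0.0114,-0.042,-0.02,0.5],[0,0,0,0,0,-0.05,0.5],[0,0,0,0,0,-0.05,0.5],[0,0,0,0,0,-0.05,0.5],[0,0,0,0,0,0,0.5],[0,0,0,0,0,0,0.5]]}}

```text
t: 9.1
eef_pos: [0.5643, 0.0965, 0.0938]
ee_rot: [-3.138, -0.008, -1.376]
force: [0.8, 0.1, -0.3]
width: 0.0599
```

```bash
cat >> h.py <<'E'
seat=np.array([.5295,.2557,.008]);ua=np.array([np.cos(np.radians(101.9)),np.sin(np.radians(101.9)),0]);va=np.array([-ua[1],ua[0],0])
def rep(off,yaw=-1.363,tilt=0):
    s=get_state();p=s["eef_pos"]-seat
    print("seat-frame TCP x,y,z(mm)",(np.array([p@ua,p@va,p[2]])*1e3).round(1),"coaster x",round((p@ua+off)*1e3,1),"pos",s["eef_pos"].round(4),"rv",rv(s,yaw,tilt),"w",round(s["width"],4),"F",s["force"].round(1),"t",round(s["t"],2))
    return s
E
python3 - <<'E'
from h import *
s=rep(.032)
print("to stage", seat-.147*ua-s["eef_pos"])
E
```

```text
seat-frame TCP x,y,z(mm) [-163.    -1.3   85.8] coaster x -131.0 pos [0.5643 0.0965 0.0938] rv [0.007  0.0049 0.0134] w 0.0599 F [ 0.8  0.1 -0.3] t 9.1
to stage [-0.00453532  0.01536705 -0.08577821]
```

Call:
{"method": "play_rows", "body": {"targets": [[0.007,0.005,0.013,-0.001,0,-0.03,0.5],[0,0,0,0,0,-0.03,0.5],[0,0,0,0,0,-0.009,0.5],[0,0,0,0,0,0,0.5],[0,0,0,0,0,0,0.5]]}}

```text
t: 9.72
eef_pos: [0.5718, 0.0995, 0.0364]
ee_rot: [-3.122, 0.003, -1.361]
force: [-0.3, -0.2, -0.9]
width: 0.0597
```

Run:
```python
from h import *
s=rep(.032)
im,d=grab_frame("side");cv2.imwrite("pics/s4.png",cv2.resize(im[160:345,100:340],None,fx=3.2,fy=3.2))
im,d=grab_frame("top");cv2.imwrite("pics/t4.png",im)
```

```text
seat-frame TCP x,y,z(mm) [-161.6   -9.2   28.4] coaster x -129.6 pos [0.5718 0.0995 0.0364] rv [-0.0074  0.0184 -0.0023] w 0.0597 F [-0.3 -0.2 -0.9] t 9.72
```

View pics/s4.png

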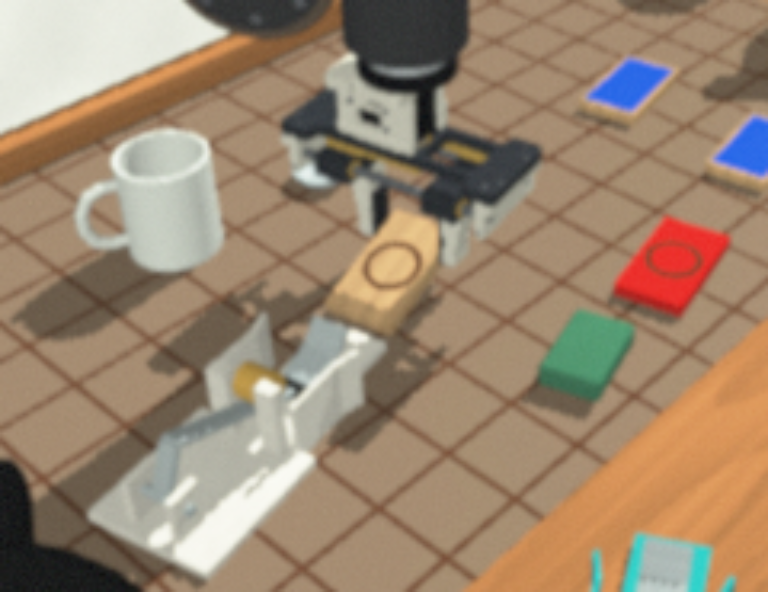

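Run:
```python
from h import *
im,d=grab_frame("side");cv2.imwrite("pics/s5.png",cv2.resize(im[210:280,185:255],None,fx=8,fy=8,interpolation=cv2.INTER_CUBIC))
```

View pics/s5.png

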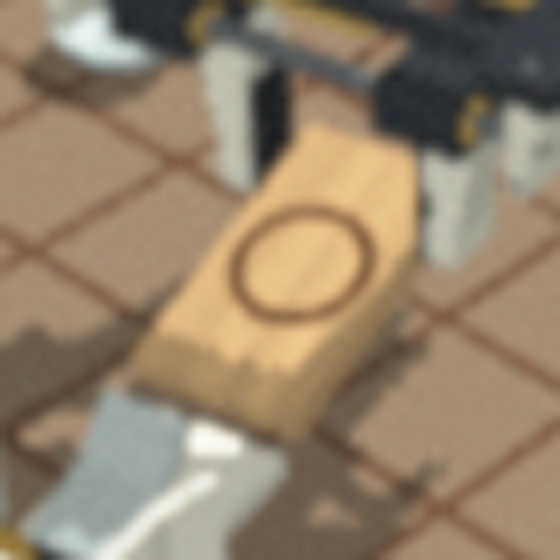

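```bash
cat >> h.py <<'E'
def woodplane(roi,zmin=.015):
    im,d=grab_frame("top");p=camera_params("top");K=p["camera_matrix"];E=p["extrinsics"]
    hsv=cv2.cvtColor(im,cv2.COLOR_BGR2HSV);H,S,V=[hsv[...,i].astype(int) for i in range(3)]
    m=(H>12)&(H<25)&(S>70)&(V>180);k=np.zeros_like(m);k[roi[1]:roi[3],roi[0]:roi[2]]=1;m&=k&(d>0)
    v,u=np.nonzero(m);z=d[v,u]
    P=np.stack([(u-K[0,2])/K[0,0]*z,-(v-K[1,2])/K[1,1]*z,-z],1)
    W=(P-E[:3,3])@E[:3,:3]
    W=W[W[:,2]>zmin]
    X=np.stack([(W-seat)@ua,(W-seat)@va,np.ones(len(W))],1);c=np.linalg.lstsq(X,W[:,2],rcond=None)[0]
    r=W[:,2]-X@c
    print("n",len(W),"mean",W.mean(0).round(4),"slope along axis",c[0].round(4),"across",c[1].round(4),"rms",r.std().round(4),"x range",(X[:,0].min()*1e3).round(1),(X[:,0].max()*1e3).round(1))
    return im
E
python3 - <<'E'
from h import *
im=woodplane((205,160,300,225))
cv2.imwrite("pics/t5.png",im)
E
```

```text
n 38 mean [0.5503 0.1527 0.0205] slope along axis -0.2487 across 0.0224 rms 0.0025 x range -171.3 -92.4
```

View pics/t5.png

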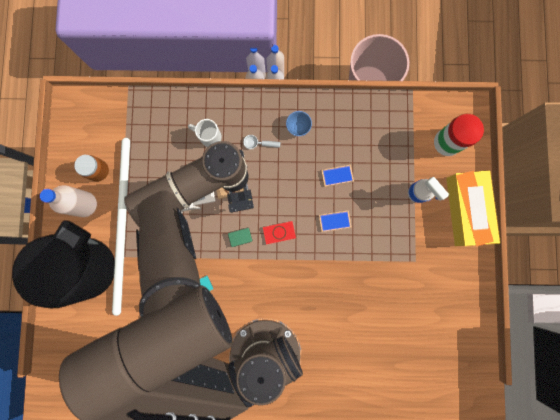

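```bash
sed -i 's/def woodplane(roi,zmin=.015):/def woodplane(roi,zmin=.015,cam="top",vmin=180):/; s/grab_frame("top");p=camera_params("top")/grab_frame(cam);p=camera_params(cam)/; s/(V>180);k=np/(V>vmin);k=np/' h.py
python3 - <<'E'
from h import *
im=woodplane((195,222,240,262),cam="side",vmin=200)
print(im[240,205:238:4])
rep(.032)
E
```

```text
n 404 mean [0.5692 0.1257 0.0265] slope along axis -0.2467 across 0.0008 rms 0.0015 x range -180.3 -88.5
[[116 142 167]
 [114 142 167]
 [124 175 214]
 [105 154 191]
 [133 191 228]
 [137 193 230]
 [114 164 205]
 [126 183 223]
 [ 98 122 136]]
seat-frame TCP x,y,z(mm) [-161.8   -8.4   27.3] coaster x -129.8 pos [0.5711 0.0991 0.0353] rv [-0.0068  0.0169 -0.0021] w 0.0595 F [ 0.1  0.1 -1.1] t 9.97
```

Call:
{"method": "play_rows", "body": {"targets": [[0,0,0,0,0,0.01,0.5],[0.079,0.017,0,0,0,0,0.5],[0.079,0.017,0,0,0,0,0.5],[0.079,0.017,0,0,0,0,0.5],[0,0,0,0,0,0,0.5],[0,0,0,0,0,0,0.5]], "grip_force": 55}}

```text
t: 10.72
eef_pos: [0.5719, 0.1002, 0.0491]
ee_rot: [-3.121, 0.251, -1.357]
force: [-0.2, -0.4, -0.4]
width: 0.0593
```

Run:
```python
from h import *
im=woodplane((190,210,245,262),cam="side",vmin=200)
cv2.imwrite("pics/s6.png",cv2.resize(im[200:290,165:255],None,fx=6,fy=6,interpolation=cv2.INTER_CUBIC))
for t in (.25,-.25): rep(.032,tilt=t)
```

```text
n 235 mean [0.5694 0.1185 0.0459] slope along axis 0.0025 across -0.0056 rms 0.0012 x range -178.4 -73.6
seat-frame TCP x,y,z(mm) [-160.7   -9.4   41.1] coaster x -128.7 pos [0.5718 0.1004 0.0491] rv [-0.4948 -0.0845 -0.0066] w 0.0591 F [ 0.  -0.3 -0.3] t 10.78
seat-frame TCP x,y,z(mm) [-160.7   -9.4   41.1] coaster x -128.7 pos [0.5718 0.1004 0.0491] rv [-0.0057  0.0195 -0.0016] w 0.0591 F [ 0.  -0.3 -0.3] t 10.78
```

View pics/s6.png

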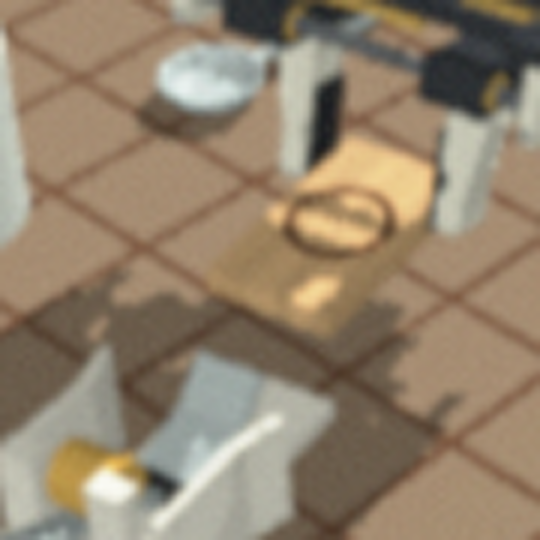

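Call:
{"method": "play_rows", "body": {"targets": [[-0.006,0.0195,0,-0.009,-0.002,0,0.5],[0,0,0,0,0,-0.012,0.5],[0,0,0,0,0,-0.01,0.5],[0,0,0,0,0,0,0.5],[0,0,0,0,0,0,0.5]]}}

```text
t: 11.4
eef_pos: [0.5607, 0.0996, 0.0249]
ee_rot: [3.138, 0.248, -1.359]
force: [0.6, -0.5, -0.8]
width: 0.0592
```

Run:
```python
from h import *
rep(.032,tilt=-.25)
```

```text
seat-frame TCP x,y,z(mm) [-159.2    1.7   16.9] coaster x -127.2 pos [0.5607 0.0996 0.0249] rv [ 0.0029 -0.0031 -0.0049] w 0.0592 F [ 0.6 -0.5 -0.8] t 11.4
```

Call:
{"method": "play_rows", "body": {"targets": [[0,0,-0.005,-0.0025,0.02,0,0.5],[0,0,0,-0.004,0.0196,0,0.5],[0,0,0,-0.004,0.0196,0,0.5],[0,0,0,0,0,0,0.5]]}}

```text
t: 11.9
eef_pos: [0.55, 0.1613, 0.0251]
ee_rot: [3.138, 0.247, -1.364]
force: [-1.2, 0.5, -1.3]
width: 0.059
```

Run:
```python
from h import *
rep(.032,tilt=-.25)
im=woodplane((150,220,225,300),cam="side",vmin=120)
cv2.imwrite("pics/s7.png",cv2.resize(im[200:310,125:250],None,fx=6,fy=5.4,interpolation=cv2.INTER_CUBIC))
```

```text
seat-frame TCP x,y,z(mm) [-96.6  -0.6  17.1] coaster x -64.6 pos [0.55   0.1613 0.0251] rv [ 0.0031 -0.0024  0.0004] w 0.059 F [-1.2  0.5 -1.3] t 11.9
n 626 mean [0.54   0.2068 0.0362] slope along axis 0.1141 across -0.2025 rms 0.0262 x range -125.2 60.1
```

View pics/s7.png

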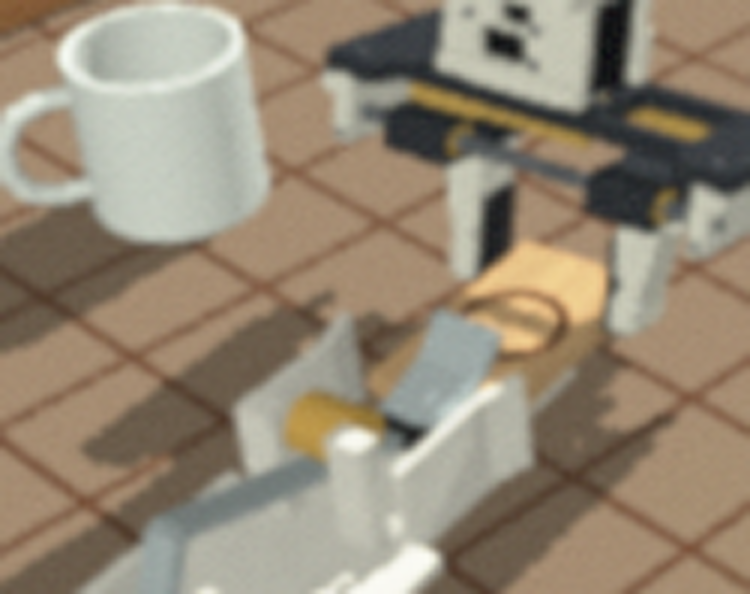

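Call:
{"method": "play_rows", "body": {"targets": [[0,0,0,-0.0031,0.0147,0,0.5],[0,0,0,-0.0031,0.0147,0,0.5],[0,0,0,-0.0031,0.0147,0,0.5],[0,0,0,0,0,0,0.5]]}}

```text
t: 12.45
eef_pos: [0.5399, 0.2074, 0.0249]
ee_rot: [3.138, 0.247, -1.365]
force: [0.6, 0.7, -1.6]
width: 0.0594
```

Run:
```python
from h import *
rep(.032,tilt=-.25)
im,_=grab_frame("side")
cv2.imwrite("pics/s8.png",cv2.resize(im[200:310,125:250],None,fx=6,fy=5.4,interpolation=cv2.INTER_CUBIC))
```

```text
seat-frame TCP x,y,z(mm) [-49.5  -0.2  16.9] coaster x -17.5 pos [0.5399 0.2074 0.0249] rv [ 0.0036 -0.003   0.0007] w 0.0594 F [ 0.6  0.7 -1.6] t 12.45
```

View pics/s8.png

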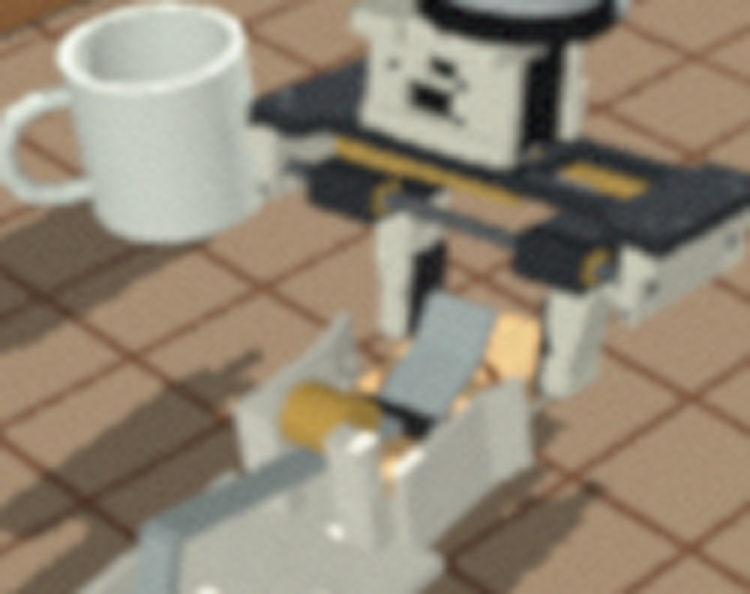

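Call:
{"method": "play_rows", "body": {"targets": [[0,0,0,-0.0016,0.0078,0,0.5],[0,0,0,-0.001,0.0049,0,0.5],[0,0,0,0,0,0,0.5]]}}

```text
t: 12.88
eef_pos: [0.5372, 0.22, 0.0248]
ee_rot: [3.138, 0.247, -1.365]
force: [0.0, 0.1, -1.6]
width: 0.0591
```

Call:
{"method": "play_rows", "body": {"targets": [[0,0,0,-0.0006,0.003,0,0.5],[0,0,0,-0.0006,0.003,0,0.5],[0,0,0,0,0,0,0.5]]}}

```text
t: 13.25
eef_pos: [0.5366, 0.2231, 0.0246]
ee_rot: [3.137, 0.243, -1.366]
force: [-0.1, 0.3, -1.2]
width: 0.0594
```

Run:
```python
from h import *
rep(.032,tilt=-.25)
```

```text
seat-frame TCP x,y,z(mm) [-33.4  -0.3  16.6] coaster x -1.4 pos [0.5366 0.2231 0.0246] rv [ 0.0076 -0.0029  0.0014] w 0.0594 F [-0.1  0.3 -1.2] t 13.25
```

Call:
{"method": "play_rows", "body": {"targets": [[0,0,0,-0.0008,0.004,0,0.5],[0,0,0,-0.0008,0.004,0,0.5],[0,0,0,-0.0008,0.004,0,0.5]]}}

```text
t: 13.62
eef_pos: [0.5365, 0.2237, 0.0239]
ee_rot: [3.135, 0.229, -1.364]
force: [6.3, -21.2, 1.0]
width: 0.0593
```

Run:
```python
from h import *
rep(.032,tilt=-.25)
im,_=grab_frame("side")
cv2.imwrite("pics/s9.png",cv2.resize(im[200:310,125:250],None,fx=6,fy=5.4,interpolation=cv2.INTER_CUBIC))
```

```text
seat-frame TCP x,y,z(mm) [-32.7  -0.3  15.9] coaster x -0.7 pos [0.5365 0.2237 0.0239] rv [ 0.0219 -0.0017 -0.    ] w 0.0593 F [  6.3 -21.2   1. ] t 13.62
```

View pics/s9.png

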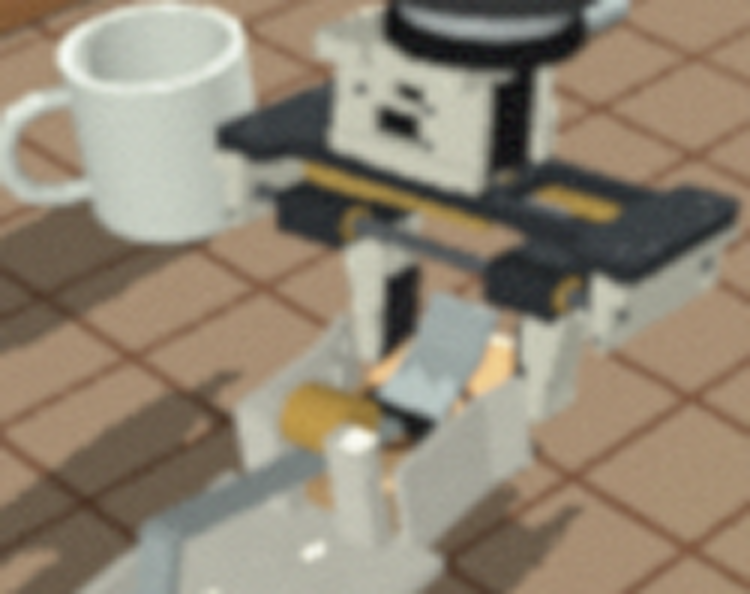

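Call:
{"method": "play_rows", "body": {"targets": [[0,0,0,0,0,-0.001,0.5],[0,0,0,0,0,0,0.95],[0,0,0,0,0,0,0.95],[0,0,0,0,0,0,0.95],[0,0,0,0.003,-0.015,0.005,0.95],[0,0,0,0.006,-0.03,0.02,0.95],[0,0,0,0.006,-0.03,0.05,0.95],[0,0,0,0.006,-0.03,0.06,0.95],[0,0,0,0,0,0,0.95],[0,0,0,0,0,0,0.95]]}}

```text
t: 14.92
eef_pos: [0.5578, 0.1157, 0.1595]
ee_rot: [3.137, 0.229, -1.364]
force: [-1.3, -0.3, -0.6]
width: 0.0832
```

Run:
```python
from h import *
rep(.032)
im,_=grab_frame("side")
cv2.imwrite("pics/s10.png",cv2.resize(im[160:345,120:360],None,fx=3.2,fy=3.2,interpolation=cv2.INTER_CUBIC))
```

```text
seat-frame TCP x,y,z(mm) [-142.8    1.1  151.5] coaster x -110.8 pos [0.5578 0.1157 0.1595] rv [-0.2229 -0.0514  0.0003] w 0.0832 F [-1.3 -0.3 -0.6] t 14.93
```

View pics/s10.png

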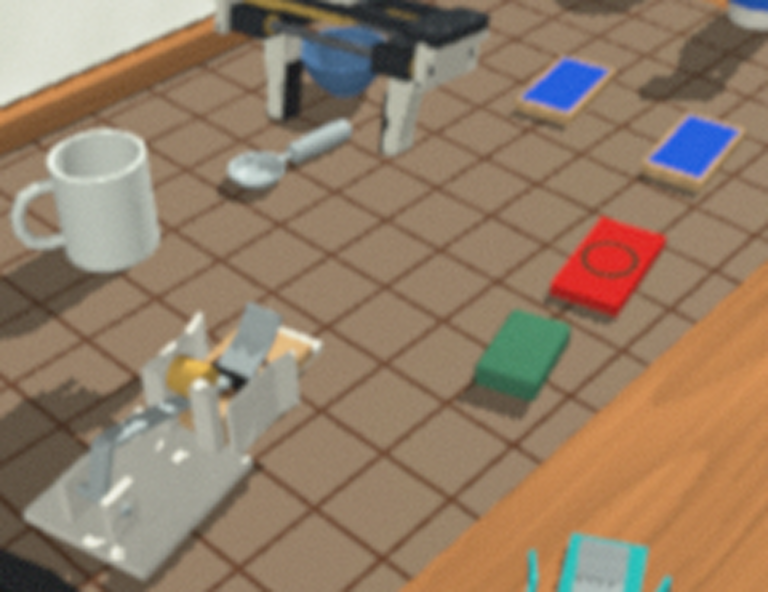

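Call:
{"method": "play_rows", "body": {"targets": [[-0.075,-0.017,0,0,-0.02,0.035,0.95],[-0.075,-0.017,0,0,-0.045,0.035,1],[-0.073,-0.017,0,-0.005,-0.045,0.035,1],[0,0,0,-0.01,-0.045,0,1],[0,0,0,-0.01,-0.045,0,1],[0,0,0,0,-0.045,0,1],[0,0,0,0,0,0,1],[0,0,0,0,0,0,1],[0,0,0,0,0,0,1]]}}

```text
t: 16.1
eef_pos: [0.5291, -0.1321, 0.2578]
ee_rot: [3.125, -0.008, -1.355]
force: [-0.5, 0.6, 0.8]
width: 0.0877
```

Run:
```python
from h import *
s=rep(.032)
im,_=grab_frame("wrist");cv2.imwrite("pics/w5.png",im)
box(im,s,"blue")
im,_=grab_frame("top");cv2.imwrite("pics/t6.png",im)
box(im,s,"blue",cam="top",roi=(310,150,370,250),amin=60)
```

```text
seat-frame TCP x,y,z(mm) [-379.4   80.4  249.8] coaster x -347.4 pos [ 0.5291 -0.1321  0.2578] rv [ 0.0113 -0.0145 -0.0075] w 0.0877 F [-0.5  0.6  0.8] t 16.1
blue [334.8 220.9] [ 0.4553 -0.2331  0.012 ] len 0.0851 0.0419 axis 100.3
blue [342.7 174.3] [ 0.6182 -0.26    0.012 ] len 0.048 0.0414 axis 102.3
```

View pics/w5.png

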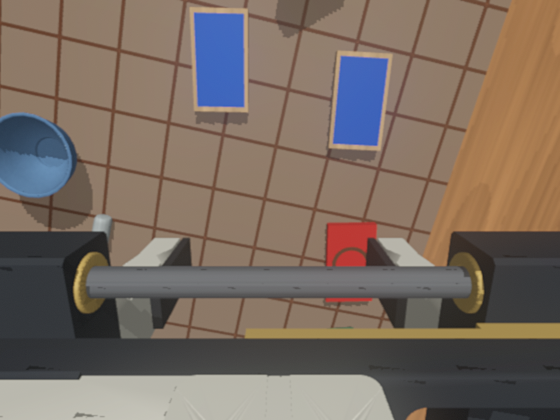

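Run:
```python
from h import *
s=get_state()
for n,q in (("C",[(190,8),(247,9),(249,112),(194,113)]),("B",[(338,52),(391,54),(382,151),(330,149)])):
    P=np.array([wonz(s,*p,.012) for p in q]);d=(P[2]+P[3]-P[0]-P[1])/2
    print(n,P.mean(0).round(4),np.linalg.norm(d).round(4),np.linalg.norm(P[1]-P[0]).round(4),np.degrees(np.arctan2(d[1],d[0])).round(1))
```

```text
C [ 0.614  -0.2383  0.012 ] 0.1045 0.0591 101.6
B [ 0.4544 -0.2301  0.012 ] 0.1039 0.0575 100.6
```

Call:
{"method": "play_rows", "body": {"targets": [[0.011,-0.014,-0.011,0.017,-0.021,0,1],[0.128,0.027,0,0.017,-0.021,-0.03,1],[0.128,0.027,0,0.017,-0.021,-0.03,1],[0.128,0.027,0,0.017,-0.021,-0.03,1],[0.128,0.027,0,0.017,-0.021,-0.03,1],[0,0,0,0,0,-0.04,1],[0,0,0,0,0,-0.03,1],[0,0,0,0,0,0,1],[0,0,0,0,0,0,1]]}}

```text
t: 17.32
eef_pos: [0.6209, -0.2339, 0.0622]
ee_rot: [-3.13, 0.54, -1.351]
force: [-0.0, -0.3, 0.5]
width: 0.0877
```

```bash
cat >> h.py <<'E'
def to(p,yaw,tilt):
    s=get_state();print("pos",s["eef_pos"].round(4),"d",(np.array(p)-s["eef_pos"]).round(4),"rv",rv(s,yaw,tilt),"w",round(s["width"],4),"F",s["force"].round(1),"q",s["q"].round(2),"t",round(s["t"],2));return s
E
python3 - <<'E'
from h import *
s=to((.614,-.239,.0145),-1.3666,-.524)
im,_=grab_frame("wrist");cv2.imwrite("pics/w6.png",im)
E
```

```text
pos [ 0.6209 -0.2339  0.0622] d [-0.0069 -0.0051 -0.0477] rv [-0.0178  0.0065 -0.0094] w 0.0877 F [-0.  -0.3  0.5] q [-0.35  0.69  0.23 -0.46 -1.42  0.7 ] t 17.32
```

View pics/w6.png

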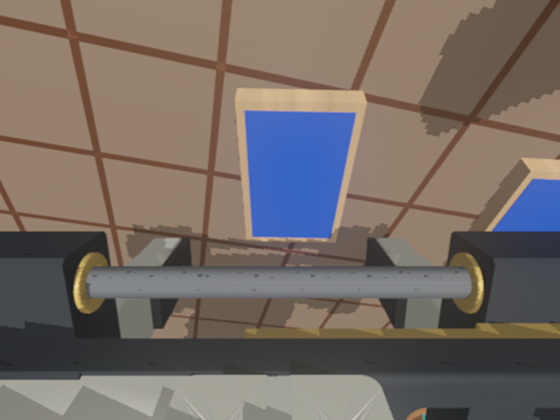

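Run:
```python
from h import *
s=get_state()
P=np.array([wonz(s,*p,.012) for p in [(246,110),(356,111),(333,242),(252,241)]])
print(P.mean(0),P)
P=np.array([wonz(s,*p,.012) for p in [(237,93),(365,96)]]);print(P)
```

```text
[ 0.61293367 -0.23695455  0.012     ] [[ 0.64800287 -0.280355    0.012     ]
 [ 0.59806801 -0.2909962   0.012     ]
 [ 0.57607753 -0.19387005  0.012     ]
 [ 0.62958626 -0.18259695  0.012     ]]
[[ 0.65317139 -0.28794195  0.012     ]
 [ 0.59696426 -0.298996    0.012     ]]
```

Call:
{"method": "play_rows", "body": {"targets": [[-0.018,0.0065,-0.009,-0.007,-0.005,0,1],[0,0,0,-0.001,0,-0.02,1],[0,0,0,-0.001,0,-0.015,1],[0,0,0,0,0,0,1],[0,0,0,0,0,0,1]]}}

```text
t: 18.0
eef_pos: [0.6129, -0.239, 0.0305]
ee_rot: [-3.136, 0.518, -1.362]
force: [-0.1, 0.3, 0.4]
width: 0.0873
```

Run:
```python
from h import *
s=to((.6135,-.2385,.0155),-1.3666,-.524)
```

```text
pos [ 0.6129 -0.239   0.0305] d [ 0.0006  0.0005 -0.015 ] rv [ 0.0048  0.0062 -0.0013] w 0.0873 F [-0.1  0.3  0.4] q [-0.35  0.71  0.18 -0.45 -1.35  0.72] t 18.0
```

Call:
{"method": "play_rows", "body": {"targets": [[0.005,0.006,0,0,0,-0.012,1],[0,0,0,0,0,-0.003,1],[0,0,0,0,0,0,1],[0,0,0,0,0,0,0.5],[0,0,0,0,0,0,0.5],[0,0,0,0,0,0,0.5],[0,0,0,0,0,0,0.5]], "grip_force": 55}}

```text
t: 18.88
eef_pos: [0.6134, -0.2394, 0.0151]
ee_rot: [-3.141, 0.524, -1.365]
force: [-1.2, -0.3, -0.5]
width: 0.0591
```

Call:
{"method": "play_rows", "body": {"targets": [[0,0,0,0,0,0.02,0.5],[0,0,0,-0.01,0.02,0.04,0.5],[0,0,0,-0.01,0.03,0.04,0.5],[0,0,0,-0.01,0.03,0.03,0.5],[0,0,0,0,0.02,0,0.5],[0,0,0,0,0,0,0.5],[0,0,0,0,0,0,0.5]]}}

```text
t: 19.75
eef_pos: [0.5828, -0.1376, 0.1552]
ee_rot: [-3.136, 0.521, -1.362]
force: [-0.7, 0.1, -0.8]
width: 0.059
```

Run:
```python
from h import *
s=to((.58,-.13,.13),-1.3666,1.0472)
im,_=grab_frame("side");cv2.imwrite("pics/s11.png",cv2.resize(im[60:300,170:420],None,fx=3,fy=2.5,interpolation=cv2.INTER_CUBIC))
```

```text
pos [ 0.5828 -0.1376  0.1552] d [-0.0028  0.0076 -0.0252] rv [-1.5359 -0.3149 -0.005 ] w 0.059 F [-0.7  0.1 -0.8] q [-0.23  0.48  0.09 -0.48 -1.43  0.56] t 19.75
```

View pics/s11.png

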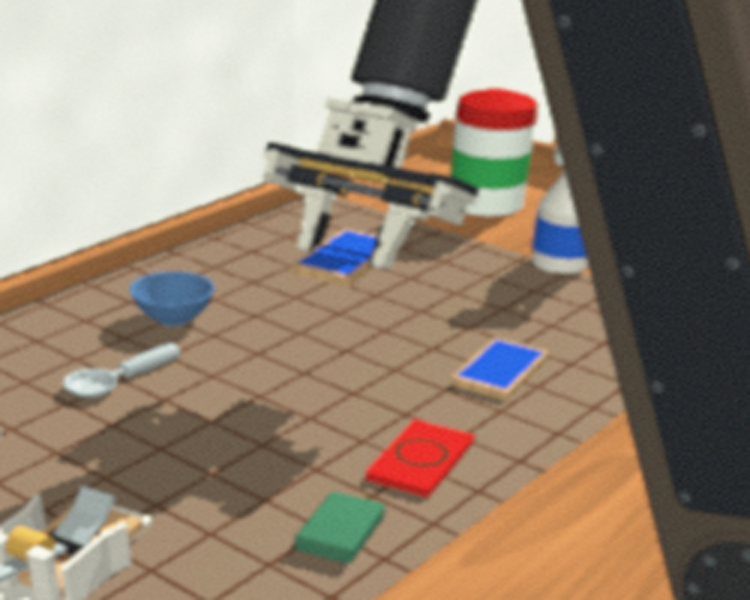

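Call:
{"method": "play_rows", "body": {"targets": [[-0.14,-0.03,0,0,0,0,0.5],[-0.17,-0.035,0,0,0,0,0.5],[-0.17,-0.035,0,0,0,0,0.5],[-0.17,-0.035,0,0,0,0,0.5],[-0.17,-0.035,0,0,0,0,0.5],[-0.17,-0.035,0,0,0,0,0.5],[-0.17,-0.035,0,0,0,0,0.5],[-0.17,-0.035,0,0,0,0,0.5],[-0.17,-0.035,0,0,0,0,0.5],[0,0,0,0,0,0,0.5],[0,0,0,0,0,0,0.5]]}}

```text
t: 21.18
eef_pos: [0.5862, -0.1428, 0.148]
ee_rot: [-3.139, -1.033, -1.362]
force: [0.3, 0.6, 0.2]
width: 0.0594
```

Run:
```python
from h import *
s=to((.58,-.13,.08),-1.3666,1.0472)
im,_=grab_frame("side");cv2.imwrite("pics/s12.png",cv2.resize(im[60:300,170:420],None,fx=3,fy=2.5,interpolation=cv2.INTER_CUBIC))
im,_=grab_frame("top");cv2.imwrite("pics/t12.png",im)
```

```text
pos [ 0.5862 -0.1428  0.148 ] d [-0.0062  0.0128 -0.068 ] rv [-0.014  -0.0018 -0.0063] w 0.0594 F [0.3 0.6 0.2] q [ 0.43  0.44 -0.89  1.23 -1.1  -1.31] t 21.18
```

View pics/s12.png

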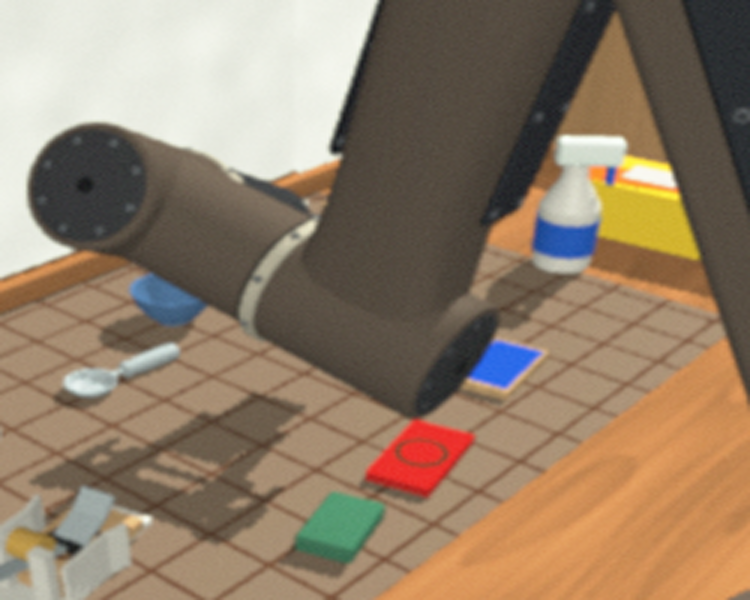

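View pics/t12.png

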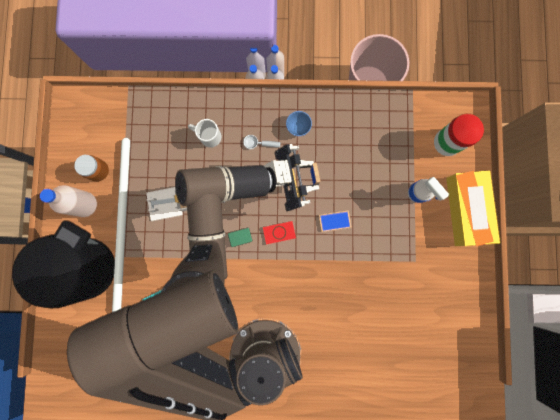

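Run:
```python
from h import *
im,d=grab_frame("top");p=camera_params("top");K=p["camera_matrix"];E=p["extrinsics"]
for (u,v) in [(190,185),(205,200),(205,225),(240,182),(310,173),(318,180),(316,172)]:
    z=d[v,u];P=np.array([(u-K[0,2])/K[0,0]*z,-(v-K[1,2])/K[1,1]*z,-z]);print((u,v),(E[:3,:3].T@(P-E[:3,3])).round(3))
cv2.imwrite("pics/t13.png",cv2.resize(im[130:230,250:350],None,fx=6,fy=6,interpolation=cv2.INTER_CUBIC))
im,d=grab_frame("wrist");cv2.imwrite("pics/w7.png",im)
```

```text
(190, 185) [0.512 0.182 0.408]
(205, 200) [0.478 0.149 0.373]
(205, 225) [0.414 0.149 0.359]
(240, 182) [0.534 0.064 0.328]
(310, 173) [ 0.623 -0.147  0.002]
(318, 180) [ 0.565 -0.159  0.201]
(316, 172) [ 0.589 -0.153  0.202]
```

View pics/t13.png

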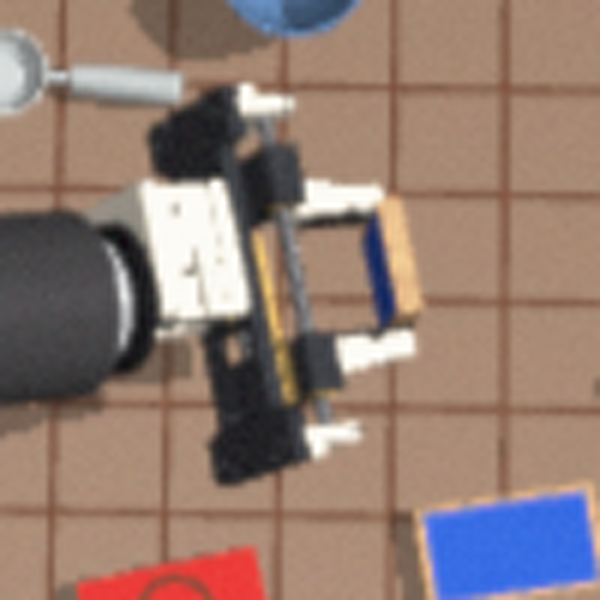

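View pics/w7.png

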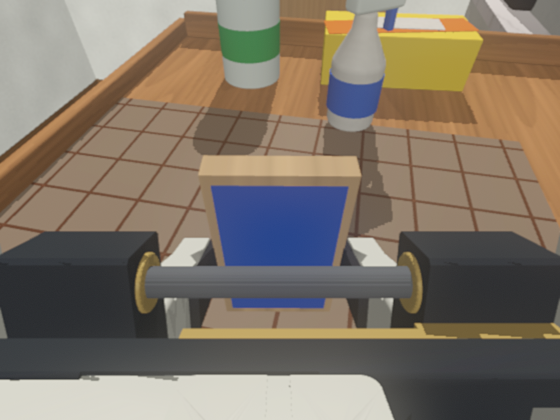

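```bash
cat >> h.py <<'E'
def wplane(kind="blue",step=1,roi=None):
    s=get_state();im,d=grab_frame("wrist");p=camera_params("wrist");K=p["camera_matrix"];H=p["hand_eye"]
    hsv=cv2.cvtColor(im,cv2.COLOR_BGR2HSV);h,S,V=[hsv[...,i].astype(int) for i in range(3)]
    m=((h>105)&(h<130)&(S>150)) if kind=="blue" else ((h>12)&(h<25)&(S>70)&(V>150))
    m=m&(d>0)&(d<.32)
    if roi is not None:
        k=np.zeros_like(m);k[roi[1]:roi[3],roi[0]:roi[2]]=1;m&=k
    v,u=np.nonzero(m);z=d[v,u];P=np.stack([(u-K[0,2])/K[0,0]*z,-(v-K[1,2])/K[1,1]*z,-z],1)
    T=P@H[:3,:3].T+H[:3,3];W=T@R.from_euler('xyz',s["ee_rot"]).as_matrix().T+s["eef_pos"]
    c=np.median(W,0);ok=np.ones(len(W),bool)
    for _ in range(3):
        c=W[ok].mean(0);n=np.linalg.svd(W[ok]-c,full_matrices=False)[2][2];r=(W-c)@n;ok=abs(r)<.003
    print("n",ok.sum(),"centre",c.round(4),"normal",n.round(4),"zrange",W[ok][:,2].min().round(4),W[ok][:,2].max().round(4),"elev deg",np.degrees(np.arcsin(n[2])).round(2))
    return im
E
python3 - <<'E'
from h import *
wplane("blue",roi=(205,170,355,265))
E
```

```text
n 7658 centre [ 0.5873 -0.145   0.1708] normal [ 0.2084 -0.978  -0.0128] zrange 0.145 0.1966 elev deg -0.73
```

Call:
{"method": "play_rows", "body": {"targets": [[-0.013,-0.002,-0.006,-0.01,0,-0.02,0.5],[0,0,0,0,0,-0.03,0.5],[0,0,0,0,0,-0.02,0.5],[0,0,0,0,0,-0.01,0.5],[0,0,0,0,0,0,0.5],[0,0,0,0,0,0,0.5]]}}

```text
t: 22.18
eef_pos: [0.5781, -0.1434, 0.0722]
ee_rot: [-3.112, -1.043, -1.395]
force: [-0.1, 0.9, -0.9]
width: 0.059
```

Run:
```python
from h import *
s=to((.576,-.1428,.0515),-1.3666,1.0472)
wplane("blue",roi=(205,170,355,265))
```

```text
pos [ 0.5781 -0.1434  0.0722] d [-0.0021  0.0006 -0.0207] rv [-0.0073  0.0135  0.0032] w 0.059 F [-0.1  0.9 -0.9] q [ 0.39  0.56 -0.95  1.35 -1.06 -1.52] t 22.18
n 7257 centre [ 0.5789 -0.1452  0.0927] normal [ 0.1994 -0.9799 -0.0027] zrange 0.0674 0.1163 elev deg -0.16
```

Call:
{"method": "play_rows", "body": {"targets": [[0,0.0135,0.003,0,0,-0.01,0.5],[0,0,0,0,0,-0.006,0.5],[0,0,0,0,0,0,0.5],[0,0,0,0,0,0,0.5]]}}

```text
t: 22.72
eef_pos: [0.5786, -0.1429, 0.056]
ee_rot: [-3.137, -1.039, -1.37]
force: [0.7, -0.1, 0.3]
width: 0.0592
```

Call:
{"method": "play_rows", "body": {"targets": [[0,0,0,0,0,-0.002,0.5],[0,0,0,0,0,-0.001,0.5],[0,0,0,0,0,0,0.5]]}}

```text
t: 23.1
eef_pos: [0.5786, -0.1429, 0.0529]
ee_rot: [-3.137, -1.04, -1.37]
force: [0.8, 0.1, -1.1]
width: 0.0592
```

Run:
```python
from h import *
s=to((.576,-.1428,.0515),-1.3666,1.0472)
wplane("blue",roi=(205,170,355,265))
```

```text
pos [ 0.5786 -0.1429  0.0529] d [-0.0026  0.0001 -0.0014] rv [-0.008   0.0009 -0.0005] w 0.0592 F [ 0.8  0.1 -1.1] q [ 0.38  0.6  -0.95  1.38 -1.04 -1.54] t 23.1
n 7291 centre [ 0.5797 -0.1448  0.0734] normal [ 0.2034 -0.9791 -0.0057] zrange 0.049 0.0963 elev deg -0.33
```

Call:
{"method": "play_rows", "body": {"targets": [[-0.005,0,0,0,0,-0.001,0.5],[0,0,0,0,0,-0.001,0.5],[0,0,0,0,0,0,0.5]]}}

```text
t: 23.52
eef_pos: [0.5787, -0.143, 0.0514]
ee_rot: [-3.138, -1.046, -1.369]
force: [0.4, -0.7, 0.8]
width: 0.0594
```

Call:
{"method": "play_rows", "body": {"targets": [[0,0,0,0,0,-0.001,0.5],[0,0,0,0,0,0,0.5]]}}

```text
t: 23.78
eef_pos: [0.5789, -0.1433, 0.0514]
ee_rot: [-3.137, -1.048, -1.37]
force: [0.2, 0.9, 0.3]
width: 0.0591
```

Call:
{"method": "play_rows", "body": {"targets": [[0,0,0,0,0,-0.0015,0.5],[0,0,0,0,0,-0.0015,0.5]]}}

```text
t: 24.02
eef_pos: [0.5794, -0.1441, 0.0512]
ee_rot: [-3.133, -1.053, -1.373]
force: [-2.8, 3.5, 10.9]
width: 0.0592
```

Run:
```python
from h import *
s=to((.576,-.1428,.0515),-1.3666,1.0472)
wplane("blue",roi=(205,170,355,265))
```

```text
pos [ 0.5794 -0.1441  0.0512] d [-0.0034  0.0013  0.0003] rv [ 0.0052  0.0052 -0.001 ] w 0.0592 F [-2.8  3.5 10.9] q [ 0.38  0.61 -0.95  1.39 -1.06 -1.56] t 24.02
n 8062 centre [ 0.5806 -0.1459  0.0734] normal [ 0.2043 -0.9789 -0.005 ] zrange 0.0472 0.0987 elev deg -0.29
```

Call:
{"method": "play_rows", "body": {"targets": [[0,0,0,0,0,0.001,0.5],[0,0,0,0,0,0,0.95],[0,0,0,0,0,0,0.95],[0,0,0,0,0,0,0.95],[0,0,0,-0.002,0.0085,0.005,0.95],[0,0,0,-0.005,0.025,0.015,0.95],[0,0,0,-0.005,0.025,0.015,0.95],[0,0,0,0,0,0,0.95]]}}

```text
t: 25.08
eef_pos: [0.5662, -0.0829, 0.0874]
ee_rot: [-3.135, -1.051, -1.372]
force: [0.1, 0.3, -0.0]
width: 0.0834
```

Run:
```python
from h import *
s=to((.576,-.1428,.0515),-1.3666,1.0472)
im,_=grab_frame("wrist");cv2.imwrite("pics/w8.png",im)
```

```text
pos [ 0.5662 -0.0829  0.0874] d [ 0.0098 -0.0599 -0.0359] rv [0.0029 0.0038 0.0003] w 0.0834 F [ 0.1  0.3 -0. ] q [ 0.57  0.56 -0.9   1.14 -1.1  -1.45] t 25.07
```

View pics/w8.png

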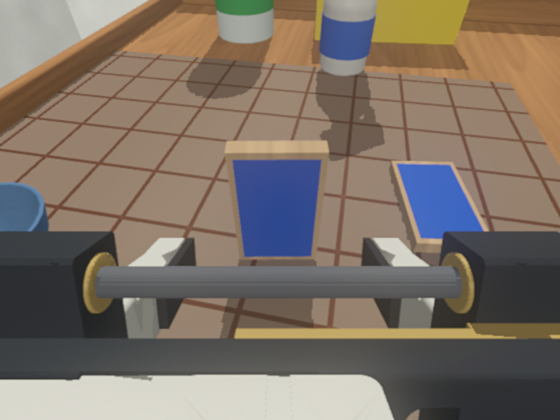

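Call:
{"method": "play_rows", "body": {"targets": [[0,0,0,0,0.01,0.04,1],[0,0,0,0,0.01,0.06,1],[0.12,0.025,0,0,0,0.06,1],[0.166,0.035,0,0,0,0.05,1],[0.166,0.035,0,0,0,0.02,1],[0.166,0.035,0,0,-0.02,0,1],[0.166,0.035,0,0.005,-0.03,0,1],[0.166,0.035,0,0.005,-0.03,0,1],[0.166,0.035,0,0.005,-0.03,0,1],[0.166,0.035,0,0.005,-0.03,0,1],[0.166,0.035,0,0.005,-0.03,0,1],[0.166,0.035,0,0.005,-0.03,0,1]]}}

```text
t: 26.62
eef_pos: [0.5924, -0.2733, 0.3261]
ee_rot: [-3.114, 0.64, -1.344]
force: [2.1, 0.9, 0.3]
width: 0.0877
```

Run:
```python
from h import *
s=to((.602,-.250,.125),-1.3666,-1.0472)
```

```text
pos [ 0.5924 -0.2733  0.3261] d [ 0.0096  0.0233 -0.2011] rv [ 0.3943  0.1049 -0.0016] w 0.0877 F [2.1 0.9 0.3] q [-0.45  0.55  0.57 -0.54 -1.95  0.56] t 26.62
```

Call:
{"method": "play_rows", "body": {"targets": [[0.13,0.03,0,0.003,0,-0.03,1],[0.13,0.035,0,0.003,0,-0.05,1],[0.12,0.03,0,0.002,0.01,-0.05,1],[0,0,0,0,0.01,-0.04,1],[0,0,0,0,0.01,-0.02,1],[0,0,0,0,0,0,1],[0,0,0,0,0,0,1]]}}

```text
t: 27.5
eef_pos: [0.5942, -0.2543, 0.1232]
ee_rot: [3.127, 1.053, -1.4]
force: [0.7, -0.2, 1.1]
width: 0.0874
```

Run:
```python
from h import *
s=to((.599,-.237,.118),-1.3666,-1.0472)
im,_=grab_frame("top");cv2.imwrite("pics/t14.png",cv2.resize(im[130:260,250:400],None,fx=5,fy=4.5,interpolation=cv2.INTER_CUBIC))
im,_=grab_frame("side");cv2.imwrite("pics/s14.png",cv2.resize(im[60:300,170:420],None,fx=3,fy=2.5,interpolation=cv2.INTER_CUBIC))
```

```text
pos [ 0.5942 -0.2543  0.1232] d [ 0.0048  0.0173 -0.0052] rv [-0.0039 -0.0082  0.0203] w 0.0874 F [ 0.7 -0.2  1.1] q [-0.55  0.87  0.54 -0.77 -1.97  0.71] t 27.5
```

View pics/t14.png

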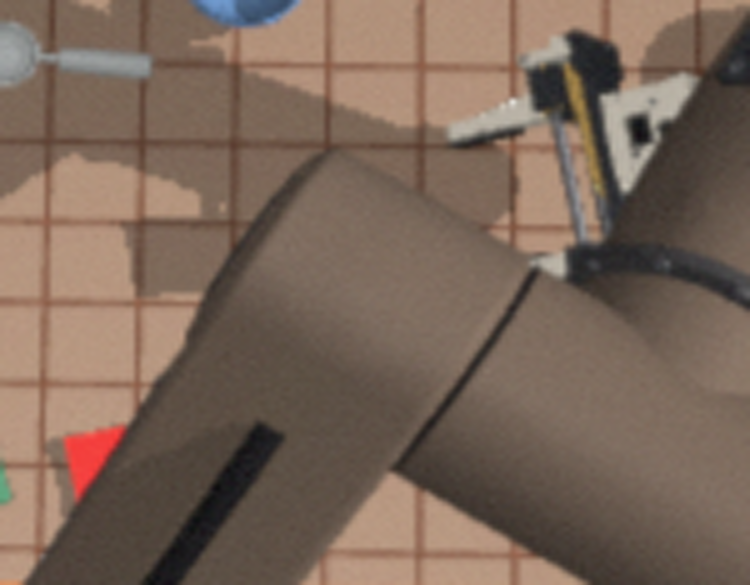

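View pics/s14.png

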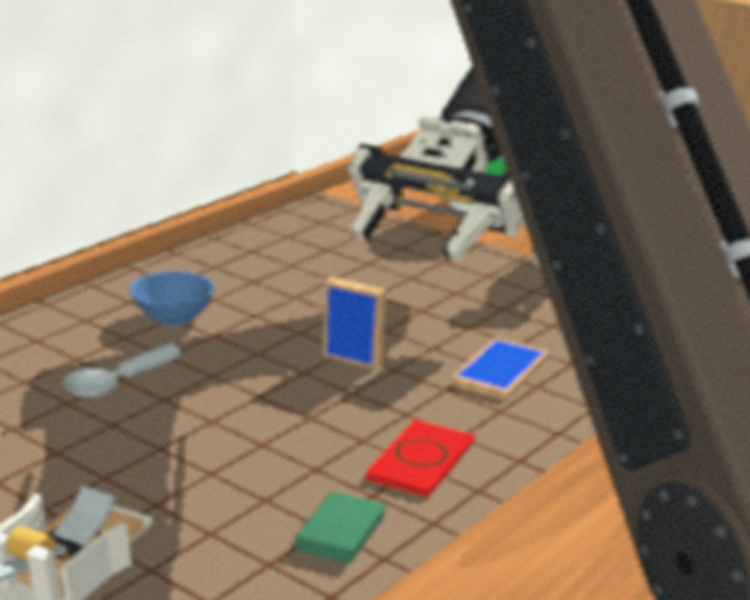

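Call:
{"method": "play_rows", "body": {"targets": [[0,-0.008,0.02,0.006,0.008,-0.003,1],[0,0,0,0.001,0.005,-0.002,1],[0,0,0,0,0,0,1]]}}

```text
t: 27.98
eef_pos: [0.6032, -0.2404, 0.122]
ee_rot: [-3.128, 1.046, -1.352]
force: [-0.5, 0.1, -0.1]
width: 0.0875
```

Run:
```python
from h import *
s=to((.599,-.237,.118),-1.3666,-1.0472)
im,d=grab_frame("wrist");cv2.imwrite("pics/w9.png",im)
```

```text
pos [ 0.6032 -0.2404  0.122 ] d [-0.0042  0.0034 -0.004 ] rv [-0.0002  0.0071 -0.0021] w 0.0875 F [-0.5  0.1 -0.1] q [-0.53  0.87  0.54 -0.77 -1.96  0.72] t 27.98
```

View pics/w9.png

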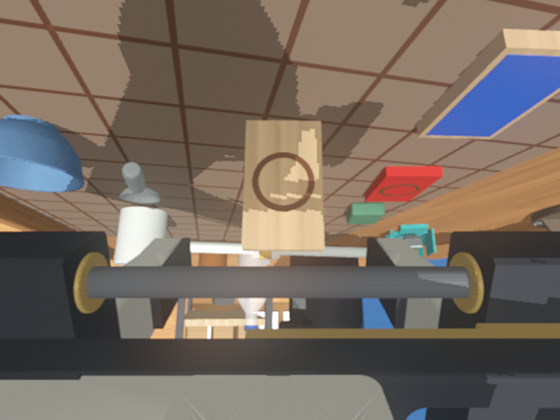

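Call:
{"method": "play_rows", "body": {"targets": [[0,0.007,-0.002,-0.004,0.003,-0.004,1],[0,0,0,-0.0036,0.017,-0.01,1],[0,0,0,-0.0036,0.017,-0.01,1],[0,0,0,-0.0036,0.017,-0.01,1],[0,0,0,0,0,0,1],[0,0,0,0,0,0,1]]}}

```text
t: 28.78
eef_pos: [0.5861, -0.1861, 0.0861]
ee_rot: [3.136, 1.048, -1.374]
force: [-0.1, -0.3, -0.1]
width: 0.0879
```

Run:
```python
from h import *
s=to((.5815,-.152,.068),-1.3666,-1.0472)
im=wplane("wood",roi=(200,100,360,228));cv2.imwrite("pics/w10.png",im)
```

```text
pos [ 0.5861 -0.1861  0.0861] d [-0.0046  0.0341 -0.0181] rv [ 0.0002 -0.0028  0.0021] w 0.0879 F [-0.1 -0.3 -0.1] q [-0.48  0.85  0.39 -0.77 -1.84  0.77] t 28.77
n 8975 centre [ 0.5837 -0.1582  0.0319] normal [-0.2062  0.9784  0.0107] zrange 0.0002 0.0633 elev deg 0.61
```

View pics/w10.png

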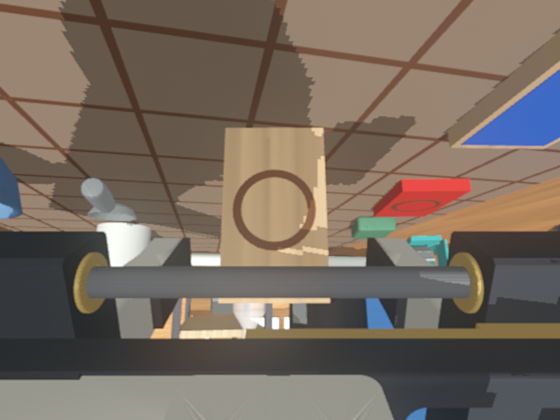

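Call:
{"method": "play_rows", "body": {"targets": [[0,0,0,-0.003,0.014,-0.008,1],[0,0,0,-0.002,0.012,-0.006,1],[0,0,0,-0.001,0.007,-0.004,1],[0,0,0,0,0,0,1],[0,0,0,0,0,0,0.5],[0,0,0,0,0,0,0.5],[0,0,0,0,0,0,0.5],[0,0,0,0,0,0,0.5],[0,0,0,0,0,0.02,0.5],[0,0,0,0,0,0.04,0.5],[0,0,0,0,0,0,0.5],[0,0,0,0,0,0,0.5]], "grip_force": 55}}

```text
t: 30.32
eef_pos: [0.5801, -0.1528, 0.1322]
ee_rot: [3.14, 1.045, -1.371]
force: [0.3, -1.2, 0.0]
width: 0.0597
```

Run:
```python
from h import *
s=to((.5815,-.152,.068),-1.3666,.5236)
im=wplane("wood",roi=(200,60,360,228));cv2.imwrite("pics/w11.png",im)
```

```text
pos [ 0.5801 -0.1528  0.1322] d [ 0.0014  0.0008 -0.0642] rv [-1.5363 -0.316   0.0031] w 0.0597 F [ 0.3 -1.2  0. ] q [-0.45  0.76  0.34 -0.79 -1.85  0.72] t 30.32
n 11007 centre [ 0.5825 -0.1593  0.0901] normal [ 0.2017 -0.9794 -0.0083] zrange 0.0644 0.1159 elev deg -0.48
```

Call:
{"method": "play_rows", "body": {"targets": [[-0.14,-0.03,0,0,0,0,0.5],[-0.17,-0.035,0,0,0,0,0.5],[-0.17,-0.035,0,0,0,0,0.5],[-0.17,-0.035,0,0,0,0,0.5],[-0.17,-0.035,0,0,0,0,0.5],[-0.17,-0.035,0,0,0,0,0.5],[-0.17,-0.035,0,0,0,0,0.5],[-0.17,-0.035,0,0,0,0,0.5],[-0.17,-0.035,0,0,0,0,0.5],[0,0,0,0,0,0,0.5],[0,0,0,0,0,0,0.5]]}}

```text
t: 31.75
eef_pos: [0.5802, -0.156, 0.1304]
ee_rot: [-3.135, -0.479, -1.369]
force: [1.2, -0.1, -0.1]
width: 0.059
```

Run:
```python
from h import *
s=to((.5815,-.152,.020),-1.3666,.5236)
im=wplane("wood",roi=(150,60,400,228));cv2.imwrite("pics/w12.png",im)
```

```text
pos [ 0.5802 -0.156   0.1304] d [ 0.0013  0.004  -0.1104] rv [-0.045  -0.0033 -0.0004] w 0.059 F [ 1.2 -0.1 -0.1] q [ 0.28  0.28 -0.72  0.74 -0.75 -0.67] t 31.75
n 10984 centre [ 0.5898 -0.1967  0.1357] normal [ 0.0081 -0.0558  0.9984] zrange 0.1329 0.1396 elev deg 86.77
```

View pics/w12.png

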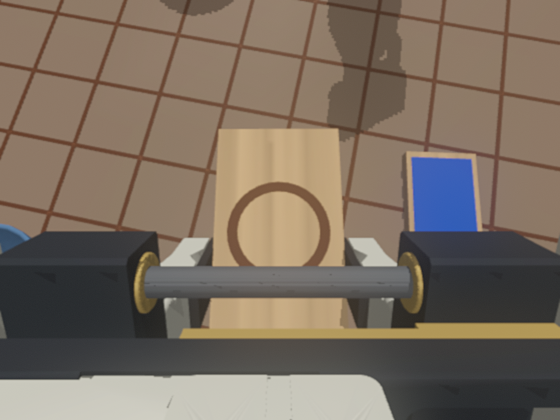

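Call:
{"method": "play_rows", "body": {"targets": [[-0.054,-0.008,0,0,0,-0.03,0.5],[0,0,0,0,0,-0.04,0.5],[0,0,0,0,0,-0.025,0.5],[0,0,0,0,0,-0.008,0.5],[0,0,0,0,0,0,0.5],[0,0,0,0,0,0,0.5]]}}

```text
t: 32.55
eef_pos: [0.5851, -0.1605, 0.0277]
ee_rot: [-3.128, -0.529, -1.385]
force: [-0.3, -1.0, -0.8]
width: 0.0597
```

Run:
```python
from h import *
s=to((.5815,-.152,.0165),-1.3666,.53)
im=wplane("wood",roi=(150,60,400,228))
```

```text
pos [ 0.5851 -0.1605  0.0277] d [-0.0036  0.0085 -0.0112] rv [-0.003   0.0111  0.0118] w 0.0597 F [-0.3 -1.  -0.8] q [ 0.17  0.43 -0.88  1.19 -0.57 -1.1 ] t 32.55
n 10968 centre [ 0.5941 -0.201   0.0351] normal [-0.0086 -0.0083  0.9999] zrange 0.0327 0.0375 elev deg 89.31
```

Call:
{"method": "play_rows", "body": {"targets": [[0,0.011,0.01,0,0,-0.006,0.5],[0,0,0,0,0,-0.005,0.5],[0,0,0,0,0,0,0.5],[0,0,0,0,0,0,1],[0,0,0,0,0,0,1],[0,0,0,0,0,0,1],[0,0,0,-0.003,0.015,0.02,1],[0,0,0,-0.004,0.025,0.05,1],[0.17,0.035,0,0,0.02,0.06,1],[0.17,0.035,0,0,0.02,0.06,1],[0.17,0.035,0,0,0,0.03,1],[0,0,0,0,0,0,1]]}}

```text
t: 34.1
eef_pos: [0.5813, -0.0928, 0.2198]
ee_rot: [3.141, -0.083, -1.37]
force: [0.4, 0.1, -1.0]
width: 0.0877
```

Call:
{"method": "play_rows", "body": {"targets": [[0,0,0,0,0,0,1],[0,0,0,0,0,0,1]]}}

```text
t: 34.35
eef_pos: [0.5797, -0.0936, 0.218]
ee_rot: [3.137, -0.086, -1.371]
force: [0.7, -0.2, -0.1]
width: 0.0879
```

Run:
```python
from h import *
s=to((.5815,-.152,.0165),-1.3666,0)
im,_=grab_frame("wrist");cv2.imwrite("pics/w13.png",im)
box(im,s,"wood")
```

```text
pos [ 0.5797 -0.0936  0.218 ] d [ 0.0018 -0.0584 -0.2015] rv [0.0849 0.0128 0.0048] w 0.0879 F [ 0.7 -0.2 -0.1] q [ 0.23  0.22 -0.28  0.1  -1.09 -0.07] t 34.35
wood [284. 116.] [ 0.5904 -0.1741  0.012 ] len 0.0579 0.1037 axis 102.5
wood [426.6  86.2] [ 0.4549 -0.2314  0.012 ] len 0.1041 0.0586 axis 99.4
```

View pics/w13.png

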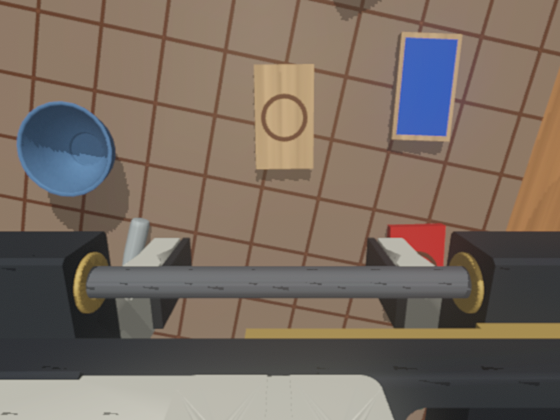

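Call:
{"method": "play_rows", "body": {"targets": [[0.14,0.028,0.01,0.006,-0.037,0,1],[0.14,0.028,0.009,0.006,-0.037,-0.03,1],[0,0,0,0.005,-0.037,-0.04,1],[0,0,0,0,0,-0.05,1],[0,0,0,0,0,-0.04,1],[0,0,0,0,0,0,1],[0,0,0,0,0,0,1]]}}

```text
t: 35.28
eef_pos: [0.5912, -0.2023, 0.0451]
ee_rot: [3.124, 0.207, -1.341]
force: [0.0, 0.7, 0.8]
width: 0.0875
```

Run:
```python
from h import *
s=to((.597,-.205,.014),-1.3526,-.2)
im,_=grab_frame("wrist");cv2.imwrite("pics/w14.png",im)
```

```text
pos [ 0.5912 -0.2023  0.0451] d [ 0.0058 -0.0027 -0.0311] rv [-0.0032 -0.0186 -0.0148] w 0.0875 F [0.  0.7 0.8] q [-0.14  0.53 -0.12 -0.22 -1.02  0.49] t 35.27
```

View pics/w14.png

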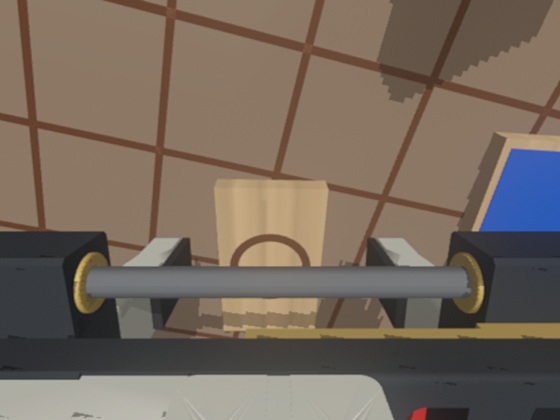

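Call:
{"method": "play_rows", "body": {"targets": [[-0.003,-0.0186,-0.015,0.005,-0.003,-0.01,1],[0,0,0,0,0,-0.012,1],[0,0,0,0,0,-0.005,1],[0,0,0,0,0,0,1]]}}

```text
t: 35.83
eef_pos: [0.5985, -0.205, 0.0203]
ee_rot: [-3.134, 0.197, -1.351]
force: [0.0, -0.4, 0.4]
width: 0.0876
```

Run:
```python
from h import *
s=to((.597,-.205,.014),-1.3526,-.2)
e=wonz(s,278,181,.012)
im,_=grab_frame("wrist");cv2.imwrite("pics/w15.png",im[100:240,150:420])
```

```text
pos [ 0.5985 -0.205   0.0203] d [-0.0015  0.     -0.0063] rv [0.0011 0.0074 0.0001] w 0.0876 F [ 0.  -0.4  0.4] q [-0.14  0.55 -0.14 -0.23 -0.95  0.5 ] t 35.83
```

View pics/w15.png

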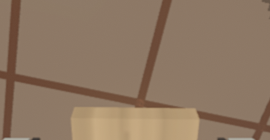

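Call:
{"method": "play_rows", "body": {"targets": [[0.001,0.007,0,-0.0015,0,-0.005,1],[0,0,0,0,0,-0.001,1],[0,0,0,0,0,0,0.5],[0,0,0,0,0,0,0.5],[0,0,0,0,0,0,0.5],[0,0,0,0,0,0,0.5],[0,0,0,0,0,0.015,0.5],[0,0,0,0,0,0.03,0.5],[0,0,0,0,0,0.04,0.5],[0,0,0,0,0,0.02,0.5],[0,0,0,0,0,0,0.5]], "grip_force": 58}}

```text
t: 37.25
eef_pos: [0.5974, -0.2056, 0.1267]
ee_rot: [-3.139, 0.198, -1.352]
force: [0.6, -0.5, -0.9]
width: 0.0591
```

Run:
```python
from h import *
s=to(seat-.163*ua+np.array([0,0,.09]),-1.363,-.2)
im=wplane("wood",roi=(150,60,400,228));cv2.imwrite("pics/w16.png",im)
im,_=grab_frame("side");cv2.imwrite("pics/s16.png",cv2.resize(im[60:300,170:420],None,fx=3,fy=2.5,interpolation=cv2.INTER_CUBIC))
```

```text
pos [ 0.5974 -0.2056  0.1267] d [-0.0343  0.3018 -0.0287] rv [ 0.0015  0.0027 -0.0106] w 0.0591 F [ 0.6 -0.5 -0.9] q [-0.14  0.44 -0.06 -0.2  -1.15  0.45] t 37.25
n 1909 centre [ 0.6019 -0.2212  0.1133] normal [-0.197   0.8766  0.4389] zrange -0.0013 0.1259 elev deg 26.04
```

View pics/s16.png

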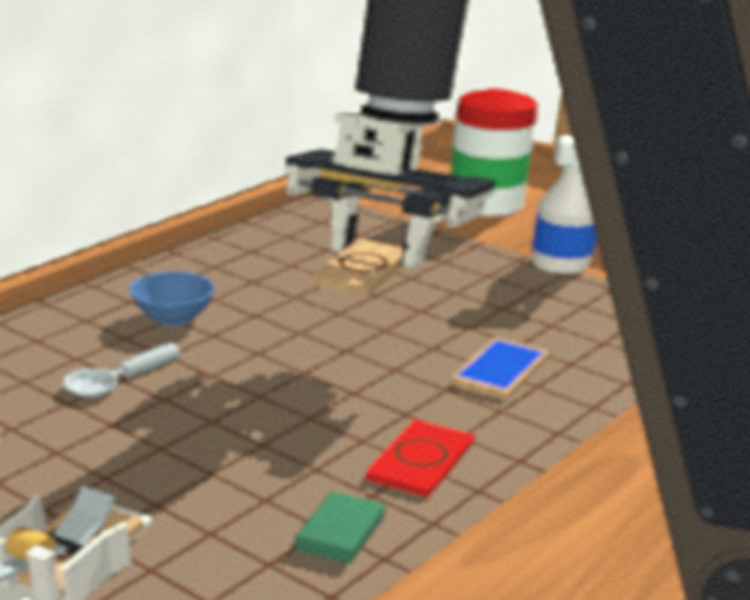

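Call:
{"method": "play_rows", "body": {"targets": [[0,0,0,-0.002,0.02,0,0.5],[0,0,-0.01,-0.0043,0.036,0,0.5],[0,0,0,-0.0043,0.038,0,0.5],[0,0,0,-0.0043,0.038,0,0.5],[0,0,0,-0.0043,0.038,0,0.5],[0,0,0,-0.0043,0.038,0,0.5],[0,0,0,-0.0043,0.038,0,0.5],[0,0,0,-0.0043,0.03,0,0.5],[0,0,0,0,0.015,0,0.5],[0,0,0,0,0,0,0.5],[0,0,0,0,0,0,0.5]]}}

```text
t: 38.72
eef_pos: [0.553, 0.0997, 0.1123]
ee_rot: [3.12, 0.203, -1.367]
force: [0.3, -0.1, -1.2]
width: 0.0592
```

Run:
```python
from h import *
s=to(seat-.163*ua+np.array([0,0,.05]),-1.363,-.2)
im,_=grab_frame("side");cv2.imwrite("pics/s17.png",cv2.resize(im[130:330,120:330],None,fx=3.5,fy=3,interpolation=cv2.INTER_CUBIC))
```

```text
pos [0.553  0.0997 0.1123] d [ 0.0101 -0.0035 -0.0543] rv [ 0.0012 -0.0211 -0.0003] w 0.0592 F [ 0.3 -0.1 -1.2] q [ 0.38  0.32 -0.28 -0.25 -0.98 -0.03] t 38.73
```

View pics/s17.png

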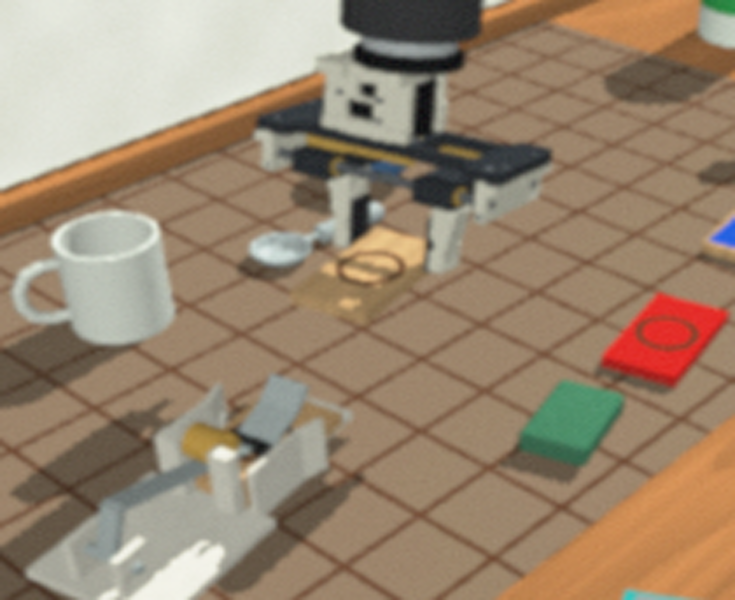

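Run:
```python
from h import *
woodplane((203,204,245,240),cam="side",vmin=120,zmin=.05)
rep(.032)
```

```text
n 742 mean [0.5408 0.1427 0.1075] slope along axis -0.0294 across -0.0164 rms 0.0031 x range -176.9 -68.0
seat-frame TCP x,y,z(mm) [-157.8    9.   104.4] coaster x -125.8 pos [0.5532 0.0994 0.1124] rv [-0.1947 -0.062   0.0025] w 0.0587 F [ 0.5 -0.8 -0.3] t 38.83
```

Call:
{"method": "play_rows", "body": {"targets": [[0,-0.021,0,0.009,-0.0035,0,0.5],[0,0,0,0,0,-0.02,0.5],[0,0,0,0,0,-0.02,0.5],[0,0,0,0,0,-0.01,0.5],[0,0,0,0,0,0,0.5],[0,0,0,0,0,0,0.5]]}}

```text
t: 39.58
eef_pos: [0.566, 0.092, 0.0625]
ee_rot: [-3.134, 0.197, -1.366]
force: [0.1, -0.7, -0.7]
width: 0.0591
```

Run:
```python
from h import *
s=get_state();to(seat-.163*ua+np.array([0,0,.05]),-1.363,-.2)
woodplane((190,210,245,265),cam="side",vmin=120,zmin=.03)
```

```text
pos [0.566  0.092  0.0625] d [-0.0029  0.0042 -0.0045] rv [0.0011 0.0074 0.0049] w 0.0591 F [ 0.1 -0.7 -0.7] q [ 0.36  0.38 -0.32 -0.26 -0.85  0.01] t 39.58
n 729 mean [0.554  0.1346 0.0576] slope along axis -0.0365 across -0.0394 rms 0.0039 x range -186.0 -78.3
```

Call:
{"method": "play_rows", "body": {"targets": [[0.026,0.013,0.005,-0.003,0.004,-0.01,0.5],[0,0,0,-0.0005,0,-0.01,0.5],[0,0,0,0,0,-0.004,0.5],[0,0,0,0,0,0,0.5],[0,0,0,0,0,0,0.5]]}}

```text
t: 40.25
eef_pos: [0.564, 0.0964, 0.0401]
ee_rot: [-3.137, 0.225, -1.361]
force: [1.1, -0.1, -0.6]
width: 0.059
```

Run:
```python
from h import *
rep(.032,tilt=-.225)
im=woodplane((190,215,245,275),cam="side",vmin=120,zmin=.03)
cv2.imwrite("pics/s18.png",cv2.resize(im[200:310,125:250],None,fx=6,fy=5.4,interpolation=cv2.INTER_CUBIC))
```

```text
seat-frame TCP x,y,z(mm) [-163.    -1.    32.1] coaster x -131.0 pos [0.564  0.0964 0.0401] rv [-0.0008  0.0039 -0.0009] w 0.059 F [ 1.1 -0.1 -0.6] t 40.25
n 662 mean [0.5536 0.1377 0.037 ] slope along axis 0.0045 across -0.0023 rms 0.0033 x range -181.7 -20.6
```

View pics/s18.png

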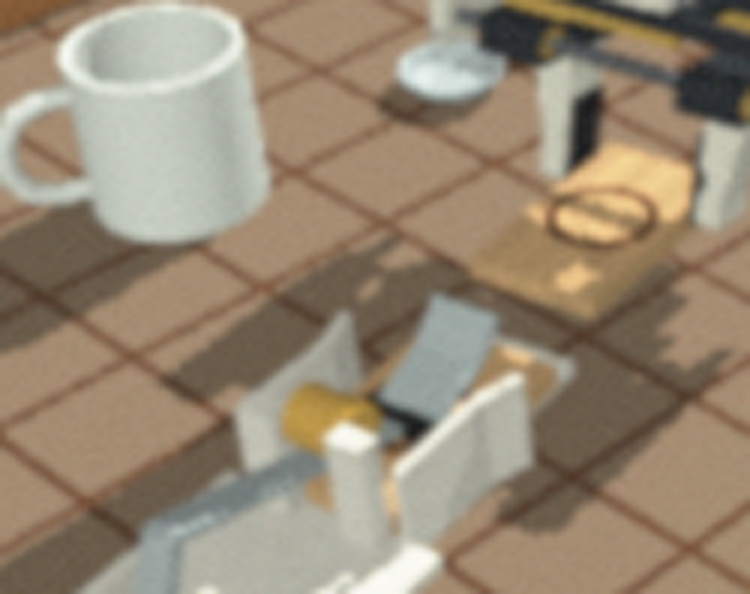

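Call:
{"method": "play_rows", "body": {"targets": [[0,0.004,0,-0.004,0.0196,-0.001,0.5],[0,0,0,-0.004,0.0196,0,0.5],[0,0,0,-0.004,0.0196,0,0.5],[0,0,0,0,0,0,0.5]]}}

```text
t: 40.8
eef_pos: [0.5512, 0.1595, 0.0396]
ee_rot: [-3.141, 0.226, -1.361]
force: [0.3, -0.0, -0.7]
width: 0.0589
```

Run:
```python
from h import *
rep(.032,tilt=-.225)
im,_=grab_frame("side")
cv2.imwrite("pics/s19.png",cv2.resize(im[200:310,125:250],None,fx=6,fy=5.4,interpolation=cv2.INTER_CUBIC))
```

```text
seat-frame TCP x,y,z(mm) [-98.6  -1.4  31.6] coaster x -66.6 pos [0.5512 0.1595 0.0396] rv [-0.0007  0.0007 -0.0018] w 0.0589 F [ 0.3 -0.  -0.7] t 40.8
```

View pics/s19.png

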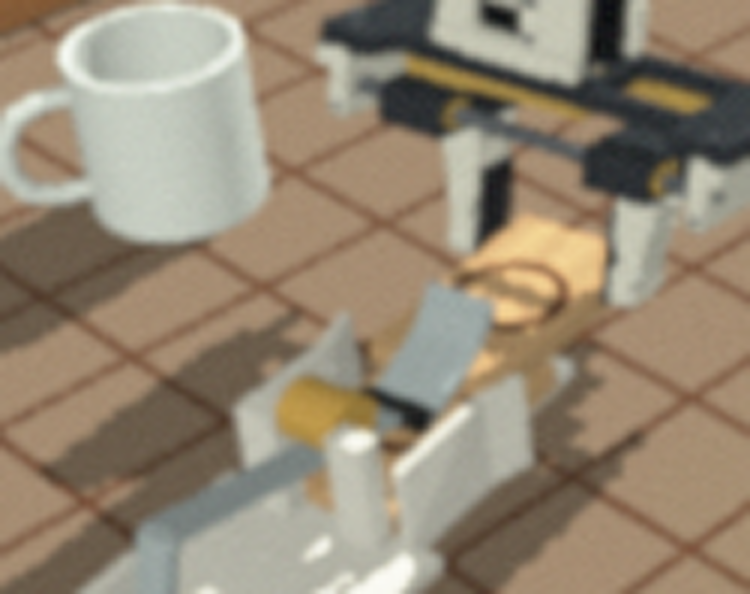

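Call:
{"method": "play_rows", "body": {"targets": [[0,0,0,-0.0042,0.0147,0,0.5],[0,0,0,-0.0031,0.0147,0,0.5],[0,0,0,-0.0031,0.0147,0,0.5],[0,0,0,0,0,0,0.5]]}}

```text
t: 41.35
eef_pos: [0.5399, 0.2058, 0.0393]
ee_rot: [-3.141, 0.225, -1.362]
force: [0.3, 0.5, -1.1]
width: 0.0593
```

Call:
{"method": "play_rows", "body": {"targets": [[0,0,0,-0.0016,0.0078,0,0.5],[0,0,0,-0.001,0.0049,0,0.5],[0,0,0,0,0,0,0.5]]}}

```text
t: 41.72
eef_pos: [0.537, 0.2194, 0.0393]
ee_rot: [3.142, 0.225, -1.362]
force: [0.2, 0.6, -2.0]
width: 0.0588
```

Run:
```python
from h import *
rep(.032,tilt=-.225)
im,_=grab_frame("side")
cv2.imwrite("pics/s20.png",cv2.resize(im[200:310,125:250],None,fx=6,fy=5.4,interpolation=cv2.INTER_CUBIC))
```

```text
seat-frame TCP x,y,z(mm) [-37.1   0.1  31.3] coaster x -5.1 pos [0.537  0.2194 0.0393] rv [-0.0004 -0.0001 -0.0013] w 0.0588 F [ 0.2  0.6 -2. ] t 41.73
```

View pics/s20.png

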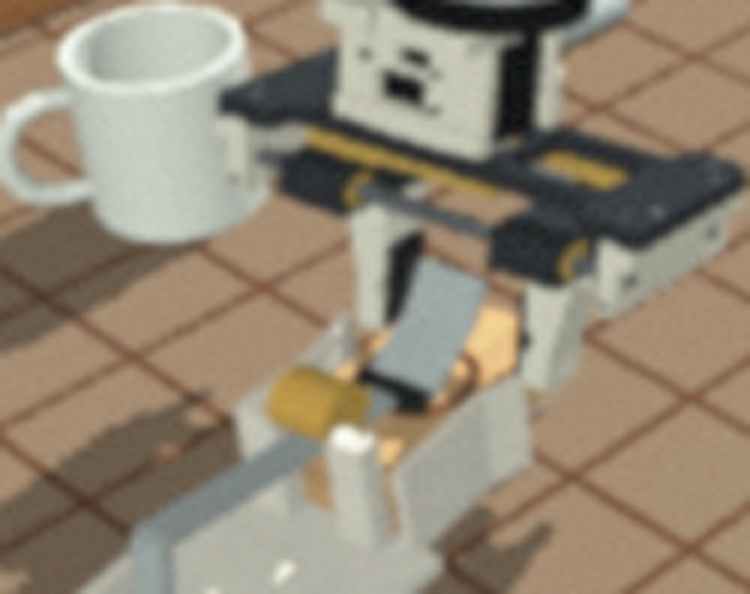

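Going well; push gently onto the stop.

Call:
{"method": "play_rows", "body": {"targets": [[0,0,0,-0.0006,0.003,0,0.5],[0,0,0,-0.0006,0.003,0,0.5],[0,0,0,-0.0006,0.003,0,0.5]]}}

```text
t: 42.15
eef_pos: [0.5359, 0.224, 0.039]
ee_rot: [3.14, 0.22, -1.363]
force: [5.5, -19.8, 0.7]
width: 0.0591
```

Run:
```python
from h import *
rep(.032,tilt=-.225)
```

```text
seat-frame TCP x,y,z(mm) [-32.3   0.3  31. ] coaster x -0.3 pos [0.5359 0.224  0.039 ] rv [ 0.0052 -0.0004 -0.0007] w 0.0591 F [  5.5 -19.8   0.7] t 42.15
```

Call:
{"method": "play_rows", "body": {"targets": [[0,0,0,0,0,-0.002,0.5],[0,0,0,0,0,0,0.95],[0,0,0,0,0,0,0.95],[0,0,0,0,0,0,0.95],[0,0,0,0.003,-0.015,0.005,0.95],[0,0,0,0.006,-0.03,0.02,0.95],[0,0,0,0.006,-0.03,0.05,0.95],[0,0,0,0.006,-0.03,0.06,0.95],[0,0,0,0,0,0,0.95],[0,0,0,0,0,0,0.95]]}}

```text
t: 43.4
eef_pos: [0.5574, 0.115, 0.1737]
ee_rot: [-3.141, 0.219, -1.362]
force: [-0.4, 0.1, -0.2]
width: 0.0831
```

Run:
```python
from h import *
to((.50,-.13,.25),-1.3666,0)
im,_=grab_frame("side")
cv2.imwrite("pics/s21.png",cv2.resize(im[160:345,120:360],None,fx=3.2,fy=3.2,interpolation=cv2.INTER_CUBIC))
```

```text
pos [0.5574 0.115  0.1737] d [-0.0574 -0.245   0.0763] rv [-0.2148 -0.0442 -0.0043] w 0.0831 F [-0.4  0.1 -0.2] q [ 0.39  0.25 -0.21 -0.25 -1.08 -0.07] t 43.4
```

View pics/s21.png

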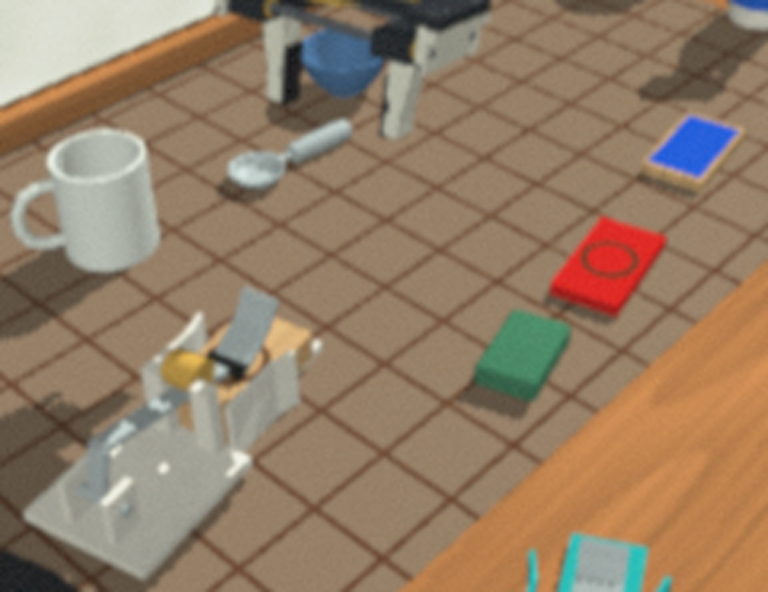

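Call:
{"method": "play_rows", "body": {"targets": [[0,0,0,-0.005,-0.02,0.02,1],[0.1,0.018,0,-0.01,-0.042,0.01,1],[0.1,0.018,0,-0.012,-0.042,0,1],[0.1,0.018,-0.03,-0.012,-0.042,0,1],[0,0,0,-0.012,-0.042,0,1],[0,0,0,-0.012,-0.042,0,1],[0,0,0,-0.012,-0.042,0,1],[0,0,0,-0.012,-0.042,-0.02,1],[0,0,0,-0.012,-0.03,-0.04,1],[0,0,0,0,0,-0.04,1],[0,0,0,0,0,0,1],[0,0,0,0,0,0,1]]}}

```text
t: 44.95
eef_pos: [0.4511, -0.2328, 0.0906]
ee_rot: [3.137, 0.541, -1.384]
force: [0.4, -0.6, 0.6]
width: 0.0876
```

Run:
```python
from h import *
s=to((.455,-.2315,.0155),-1.398,-.524)
im,_=grab_frame("wrist");cv2.imwrite("pics/w20.png",im)
```

```text
pos [ 0.4511 -0.2328  0.0906] d [ 0.0039  0.0013 -0.0751] rv [-0.0163 -0.0068 -0.0159] w 0.0876 F [ 0.4 -0.6  0.6] q [-0.44  0.48 -0.11 -0.44 -1.34  0.8 ] t 44.95
```

View pics/w20.png

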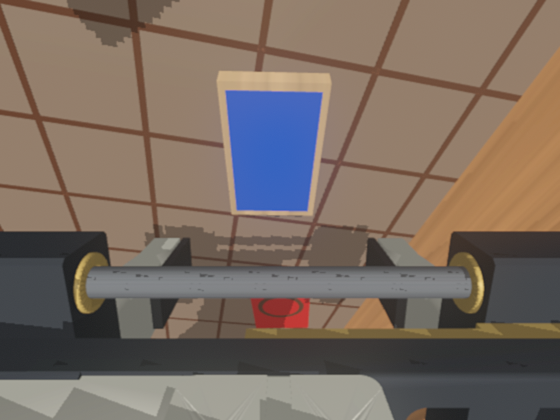

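Call:
{"method": "play_rows", "body": {"targets": [[-0.016,-0.007,-0.016,0.003,0.001,-0.02,1],[0,0,0,0,0,-0.025,1],[0,0,0,0,0,-0.015,1],[0,0,0,0,0,0,1],[0,0,0,0,0,0,1]]}}

```text
t: 45.62
eef_pos: [0.459, -0.2318, 0.0364]
ee_rot: [-3.129, 0.516, -1.388]
force: [-0.2, 0.3, 0.2]
width: 0.0874
```

Run:
```python
from h import *
s=to((.455,-.2315,.0155),-1.398,-.524)
```

```text
pos [ 0.459  -0.2318  0.0364] d [-0.004   0.0003 -0.0209] rv [ 0.0057  0.0117 -0.0042] w 0.0874 F [-0.2  0.3  0.2] q [-0.43  0.54 -0.15 -0.45 -1.22  0.84] t 45.62
```

Call:
{"method": "play_rows", "body": {"targets": [[0.006,0.012,-0.004,-0.004,0,-0.01,1],[0,0,0,0,0,-0.008,1],[0,0,0,0,0,-0.002,1],[0,0,0,0,0,0,1]]}}

```text
t: 46.12
eef_pos: [0.4552, -0.2322, 0.0162]
ee_rot: [-3.141, 0.524, -1.398]
force: [-0.4, -0.3, 0.8]
width: 0.0879
```

Run:
```python
from h import *
s=to((.455,-.2315,.0155),-1.398,-.524)
```

```text
pos [ 0.4552 -0.2322  0.0162] d [-0.0002  0.0007 -0.0007] rv [0.     0.0004 0.0002] w 0.0879 F [-0.4 -0.3  0.8] q [-0.43  0.57 -0.16 -0.46 -1.2   0.85] t 46.12
```

Call:
{"method": "play_rows", "body": {"targets": [[0,0,0,0,0,0,0.5],[0,0,0,0,0,0,0.5],[0,0,0,0,0,0,0.5],[0,0,0,0,0,0,0.5],[0,0,0,0,0,0,0.5]], "grip_force": 58}}

```text
t: 46.75
eef_pos: [0.4555, -0.2324, 0.0166]
ee_rot: [-3.14, 0.523, -1.397]
force: [-0.1, -0.1, -0.8]
width: 0.0586
```

Call:
{"method": "play_rows", "body": {"targets": [[0,0,0,0,0,0.02,0.5],[0,0,0,0,0,0.04,0.5],[0,0,0.01,0.025,0.018,0.04,0.5],[0,0,0.01,0.03,0.022,0.03,0.5],[0,0,0.01,0.03,0.022,0.01,0.5],[0,0,0,0.03,0.022,0,0.5],[0,0,0,0.01,0.005,0,0.5],[0,0,0,0,0,0,0.5],[0,0,0,0,0,0,0.5]]}}

```text
t: 47.88
eef_pos: [0.5822, -0.1422, 0.1728]
ee_rot: [-3.134, 0.518, -1.364]
force: [0.5, -0.3, -1.3]
width: 0.0586
```

Call:
{"method": "play_rows", "body": {"targets": [[-0.14,-0.03,0,0,0,0,0.5],[-0.17,-0.035,0,0,0,0,0.5],[-0.17,-0.035,0,0,0,0,0.5],[-0.17,-0.035,0,0,0,0,0.5],[-0.17,-0.035,0,0,0,0,0.5],[-0.17,-0.035,0,0,0,0,0.5],[-0.17,-0.035,0,0,0,0,0.5],[-0.17,-0.035,0,0,0,0,0.5],[-0.17,-0.035,0,0,0,0,0.5],[0,0,0,0,0,0,0.5],[0,0,0,0,0,0,0.5]]}}

```text
t: 49.25
eef_pos: [0.5785, -0.1514, 0.1768]
ee_rot: [-3.111, -1.049, -1.38]
force: [-1.0, -1.0, -0.7]
width: 0.0593
```

Run:
```python
from h import *
s=to((.58,-.14,.052),-1.3666,1.0472)
im=wplane("blue",roi=(205,120,355,265));cv2.imwrite("pics/w21.png",im)
im,_=grab_frame("top");cv2.imwrite("pics/t21.png",im)
```

```text
pos [ 0.5785 -0.1514  0.1768] d [ 0.0015  0.0114 -0.1248] rv [-0.0011  0.0153 -0.0136] w 0.0593 F [-1.  -1.  -0.7] q [ 0.42  0.39 -0.91  1.23 -1.12 -1.29] t 49.25
n 7142 centre [ 0.5799 -0.1545  0.1954] normal [ 0.2155 -0.9765  0.0038] zrange 0.1704 0.2189 elev deg 0.22
```

View pics/w21.png

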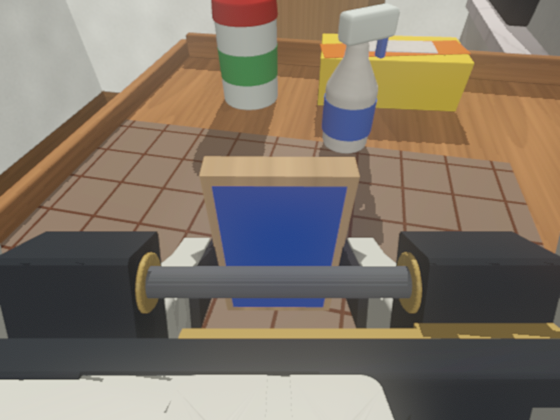

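View pics/t21.png

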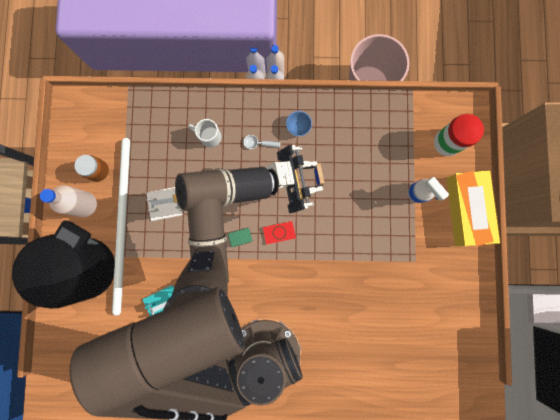

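Call:
{"method": "play_rows", "body": {"targets": [[0,0.015,-0.013,0,0.005,-0.03,0.5],[0,0,0,0,0,-0.04,0.5],[0,0,0,0,0,-0.025,0.5],[0,0,0,0,0,-0.008,0.5],[0,0,0,0,0,0,0.5],[0,0,0,0,0,0,0.5]]}}

```text
t: 50.1
eef_pos: [0.5816, -0.1479, 0.0786]
ee_rot: [-3.107, -1.038, -1.403]
force: [0.2, 0.7, -0.0]
width: 0.0588
```

Run:
```python
from h import *
s=to((.58,-.14,.055),-1.3666,1.0472)
im=wplane("blue",roi=(205,120,355,265))
```

```text
pos [ 0.5816 -0.1479  0.0786] d [-0.0016  0.0079 -0.0236] rv [-0.0126  0.0152  0.0073] w 0.0588 F [ 0.2  0.7 -0. ] q [ 0.38  0.55 -0.94  1.35 -1.05 -1.5 ] t 50.1
n 6949 centre [ 0.5828 -0.1513  0.0967] normal [ 0.1955 -0.9807 -0.0082] zrange 0.072 0.12 elev deg -0.47
```

Call:
{"method": "play_rows", "body": {"targets": [[-0.009,0.015,0.007,0,0,-0.012,0.5],[0,0,0,0,0,-0.006,0.5],[0,0,0,0,0,0,0.5],[0,0,0,0,0,0,0.5]]}}

```text
t: 50.65
eef_pos: [0.5821, -0.1473, 0.0604]
ee_rot: [-3.138, -1.044, -1.368]
force: [0.3, -0.4, -0.1]
width: 0.0588
```

Call:
{"method": "play_rows", "body": {"targets": [[0,0,0,0,0,-0.002,0.5],[0,0,0,0,0,-0.001,0.5],[0,0,0,0,0,0,0.5]]}}

```text
t: 51.02
eef_pos: [0.5821, -0.1473, 0.0574]
ee_rot: [-3.138, -1.044, -1.369]
force: [-0.9, -0.3, -0.5]
width: 0.0593
```

Run:
```python
from h import *
s=to((.58,-.14,.055),-1.3666,1.0472)
im=wplane("blue",roi=(205,120,355,265))
```

```text
pos [ 0.5821 -0.1473  0.0574] d [-0.0021  0.0073 -0.0024] rv [-0.0038  0.0011 -0.0009] w 0.0593 F [-0.9 -0.3 -0.5] q [ 0.37  0.59 -0.94  1.38 -1.05 -1.53] t 51.02
n 6823 centre [ 0.5838 -0.1505  0.0752] normal [ 0.2031 -0.9792 -0.0022] zrange 0.0512 0.0979 elev deg -0.13
```

Call:
{"method": "play_rows", "body": {"targets": [[0,0,0,0,0,-0.0015,0.5],[0,0,0,0,0,-0.001,0.5],[0,0,0,0,0,0,0.5]]}}

```text
t: 51.45
eef_pos: [0.5822, -0.1473, 0.0548]
ee_rot: [-3.137, -1.044, -1.369]
force: [0.0, 0.7, -0.9]
width: 0.0587
```

Call:
{"method": "play_rows", "body": {"targets": [[0,0,0,0,0,-0.0015,0.5],[0,0,0,0,0,-0.001,0.5]]}}

```text
t: 51.7
eef_pos: [0.5823, -0.1474, 0.0529]
ee_rot: [-3.136, -1.045, -1.37]
force: [-1.4, 1.6, 6.6]
width: 0.0588
```

Run:
```python
from h import *
s=to((.58,-.14,.055),-1.3666,1.0472)
im=wplane("blue",roi=(205,120,355,265))
```

```text
pos [ 0.5823 -0.1474  0.0529] d [-0.0023  0.0074  0.0021] rv [-0.0026  0.0021 -0.001 ] w 0.0588 F [-1.4  1.6  6.6] q [ 0.37  0.6  -0.94  1.39 -1.05 -1.54] t 51.7
n 7373 centre [ 0.5839 -0.1508  0.072 ] normal [ 0.2034 -0.9791 -0.0073] zrange 0.0468 0.0951 elev deg -0.42
```

Call:
{"method": "play_rows", "body": {"targets": [[0,0,0,0,0,0.0005,0.5],[0,0,0,0,0,0,0.95],[0,0,0,0,0,0,0.95],[0,0,0,0,0,0,0.95],[0,0,0,-0.002,0.0085,0.005,0.95],[0,0,0,-0.005,0.025,0.015,0.95],[0,0,0,-0.005,0.025,0.015,0.95],[0,0,0,0,0,0,0.95]]}}

```text
t: 52.75
eef_pos: [0.5692, -0.0862, 0.0891]
ee_rot: [-3.138, -1.043, -1.37]
force: [-0.3, 0.3, 0.2]
width: 0.0833
```

Run:
```python
from h import *
s=to((.58,-.14,.055),-1.3666,1.0472)
im=wplane("blue",roi=(205,100,355,225));cv2.imwrite("pics/w22.png",im)
```

```text
pos [ 0.5692 -0.0862  0.0891] d [ 0.0108 -0.0538 -0.0341] rv [-0.0048  0.0011  0.0001] w 0.0833 F [-0.3  0.3  0.2] q [ 0.56  0.55 -0.89  1.15 -1.09 -1.44] t 52.75
n 3439 centre [ 0.5839 -0.1504  0.0647] normal [ 2.024e-01 -9.793e-01  1.000e-04] zrange 0.0409 0.0898 elev deg 0.0
```

View pics/w22.png

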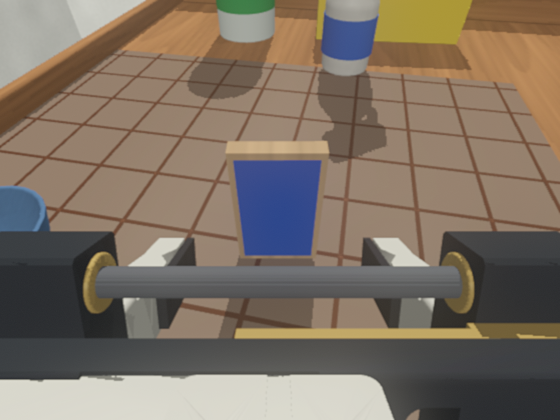

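Call:
{"method": "play_rows", "body": {"targets": [[0,0,0,0,0.01,0.04,1],[0,0,0,0,0.01,0.06,1],[0.12,0.025,0,0,0,0.06,1],[0.166,0.035,0,0,0,0.05,1],[0.166,0.035,0,0,0,0.02,1],[0.166,0.035,0,0,-0.02,0,1],[0.166,0.035,0,0.005,-0.03,0,1],[0.166,0.035,0,0.005,-0.03,0,1],[0.166,0.035,0,0.005,-0.03,0,1],[0.166,0.035,0,0.005,-0.03,0,1],[0.166,0.035,0,0.005,-0.03,0,1],[0.166,0.035,0,0.005,-0.03,0,1]]}}

```text
t: 54.3
eef_pos: [0.5953, -0.2766, 0.328]
ee_rot: [-3.114, 0.648, -1.342]
force: [1.9, 1.6, -1.1]
width: 0.0875
```

Call:
{"method": "play_rows", "body": {"targets": [[0.13,0.03,0,0.004,0,-0.03,1],[0.13,0.035,0,0.004,0,-0.05,1],[0.12,0.03,0,0.003,0.01,-0.05,1],[0,0,0,0,0.01,-0.04,1],[0,0,0,0,0.005,-0.02,1],[0,0,0,0,0,0,1],[0,0,0,0,0,0,1]]}}

```text
t: 55.18
eef_pos: [0.6001, -0.2631, 0.125]
ee_rot: [3.128, 1.061, -1.398]
force: [-0.4, -0.5, 0.8]
width: 0.0876
```

Run:
```python
from h import *
s=to((.604,-.245,.118),-1.3666,-1.0472)
```

```text
pos [ 0.6001 -0.2631  0.125 ] d [ 0.0039  0.0181 -0.007 ] rv [-0.0122 -0.009   0.0195] w 0.0876 F [-0.4 -0.5  0.8] q [-0.56  0.89  0.57 -0.78 -2.    0.7 ] t 55.17
```

Call:
{"method": "play_rows", "body": {"targets": [[-0.012,-0.009,0.0195,0.004,0.012,-0.005,1],[0,0,0,0,0.006,-0.002,1],[0,0,0,-0.0036,0.017,-0.01,1],[0,0,0,-0.0036,0.017,-0.01,1],[0,0,0,-0.0036,0.017,-0.01,1],[0,0,0,0,0,0,1],[0,0,0,0,0,0,1]]}}

```text
t: 56.05
eef_pos: [0.5969, -0.1904, 0.097]
ee_rot: [-3.114, 1.033, -1.337]
force: [-0.3, -0.4, 0.1]
width: 0.0876
```

Run:
```python
from h import *
s=to((.586,-.1606,.068),-1.3666,-1.0472)
im=wplane("wood",roi=(200,100,360,228));cv2.imwrite("pics/w23.png",im)
```

```text
pos [ 0.5969 -0.1904  0.097 ] d [-0.0109  0.0298 -0.029 ] rv [ 0.011   0.0165 -0.0062] w 0.0876 F [-0.3 -0.4  0.1] q [-0.48  0.84  0.42 -0.77 -1.85  0.76] t 56.05
n 9747 centre [ 0.5865 -0.1627  0.0365] normal [ 0.2035 -0.979  -0.0072] zrange -0.0001 0.0735 elev deg -0.41
```

View pics/w23.png

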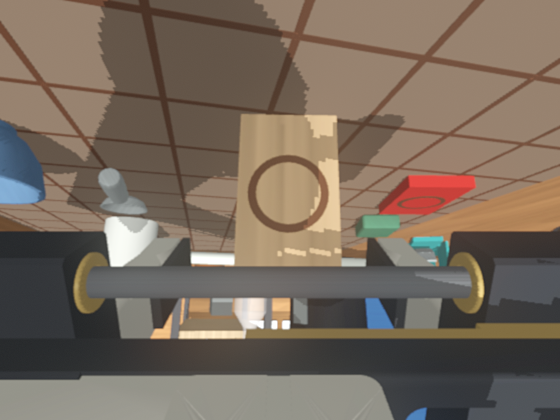

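Call:
{"method": "play_rows", "body": {"targets": [[0.011,0.0165,-0.006,-0.005,0,-0.011,1],[0,0,0,-0.002,0.01,-0.006,1],[0,0,0,0,0,0,1]]}}

```text
t: 56.48
eef_pos: [0.5895, -0.1809, 0.0788]
ee_rot: [3.14, 1.048, -1.37]
force: [-0.3, -0.2, -0.4]
width: 0.0875
```

Run:
```python
from h import *
s=to((.586,-.1606,.068),-1.3666,-1.0472)
im,_=grab_frame("wrist");cv2.imwrite("pics/w24.png",im)
```

```text
pos [ 0.5895 -0.1809  0.0788] d [-0.0035  0.0203 -0.0108] rv [-0.0007 -0.0008  0.0019] w 0.0875 F [-0.3 -0.2 -0.4] q [-0.48  0.86  0.38 -0.77 -1.83  0.77] t 56.48
```

View pics/w24.png

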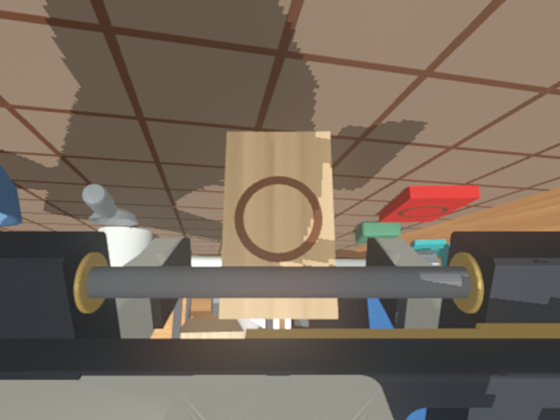

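Centred (cols 222–336). Advance, grip, lift, then rotate flat.

Call:
{"method": "play_rows", "body": {"targets": [[0,0,0,-0.002,0.011,-0.006,1],[0,0,0,-0.0015,0.009,-0.005,1],[0,0,0,0,0,0,1],[0,0,0,0,0,0,0.5],[0,0,0,0,0,0,0.5],[0,0,0,0,0,0,0.5],[0,0,0,0,0,0,0.5],[0,0,0,0,0,0,0.5],[0,0,0,0,0,0.02,0.5],[0,0,0,0,0,0.04,0.5],[0,0,0,0,0,0,0.5],[0,0,0,0,0,0,0.5]], "grip_force": 58}}

```text
t: 58.02
eef_pos: [0.5862, -0.1608, 0.1326]
ee_rot: [-3.139, 1.045, -1.366]
force: [0.0, -0.2, -1.1]
width: 0.0594
```

Run:
```python
from h import *
s=to((.586,-.1606,.068),-1.3666,.5236)
im=wplane("wood",roi=(200,60,360,228))
```

```text
pos [ 0.5862 -0.1608  0.1326] d [-0.0002  0.0002 -0.0646] rv [-1.5365e+00 -3.1560e-01  2.0000e-04] w 0.0594 F [ 0.  -0.2 -1.1] q [-0.46  0.78  0.36 -0.79 -1.86  0.72] t 58.02
n 10329 centre [ 0.5877 -0.1633  0.0899] normal [ 0.202  -0.9793 -0.0101] zrange 0.0649 0.1155 elev deg -0.58
```

Call:
{"method": "play_rows", "body": {"targets": [[-0.14,-0.03,0,0,0,0,0.5],[-0.17,-0.035,0,0,0,0,0.5],[-0.17,-0.035,0,0,0,0,0.5],[-0.17,-0.035,0,0,0,0,0.5],[-0.17,-0.035,0,0,0,0,0.5],[-0.17,-0.035,0,0,0,0,0.5],[-0.17,-0.035,0,0,0,0,0.5],[-0.17,-0.035,0,0,0,0,0.5],[-0.18,-0.037,0,0,0,0,0.5],[-0.03,-0.006,0,0,0,0,0.5],[0,0,0,0,0,0,0.5]]}}

```text
t: 59.45
eef_pos: [0.5859, -0.1646, 0.1307]
ee_rot: [-3.139, -0.512, -1.366]
force: [0.0, 0.2, -0.6]
width: 0.0594
```

Run:
```python
from h import *
s=to((.58,-.16,.017),-1.3666,.5236)
im=wplane("wood",roi=(150,60,400,228));cv2.imwrite("pics/w25.png",im)
```

```text
pos [ 0.5859 -0.1646  0.1307] d [-0.0059  0.0046 -0.1137] rv [-0.0121  0.0002 -0.0021] w 0.0594 F [ 0.   0.2 -0.6] q [ 0.27  0.29 -0.73  0.8  -0.75 -0.71] t 59.45
n 10388 centre [ 0.5955 -0.2058  0.1333] normal [ 0.0024 -0.0242  0.9997] zrange 0.1307 0.1364 elev deg 88.61
```

View pics/w25.png

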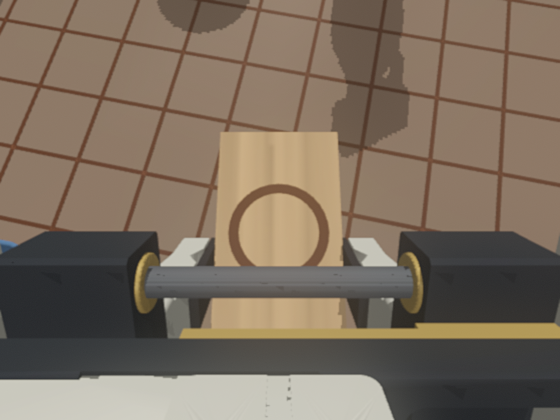

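Call:
{"method": "play_rows", "body": {"targets": [[-0.02,-0.004,0,0,0,-0.03,0.5],[0,0,0,0,0,-0.04,0.5],[0,0,0,0,0,-0.025,0.5],[0,0,0,0,0,-0.008,0.5],[0,0,0,0,0,0,0.5],[0,0,0,0,0,0,0.5]]}}

```text
t: 60.25
eef_pos: [0.5898, -0.1672, 0.0274]
ee_rot: [-3.13, -0.528, -1.378]
force: [-0.2, -0.1, -0.8]
width: 0.0593
```

Run:
```python
from h import *
s=to((.5815,-.152,.0165),-1.3666,.54)
im=wplane("wood",roi=(150,60,400,228))
```

```text
pos [ 0.5898 -0.1672  0.0274] d [-0.0083  0.0152 -0.0109] rv [-0.0142  0.0072  0.0056] w 0.0593 F [-0.2 -0.1 -0.8] q [ 0.15  0.43 -0.87  1.2  -0.57 -1.08] t 60.25
n 10389 centre [ 0.5991 -0.2084  0.0307] normal [-0.008  -0.0098  0.9999] zrange 0.0281 0.0331 elev deg 89.27
```

Call:
{"method": "play_rows", "body": {"targets": [[-0.008,0.007,0.005,0,0,-0.006,0.5],[0,0,0,0,0,-0.005,0.5],[0,0,0,0,0,0,0.5],[0,0,0,0,0,0,1],[0,0,0,0,0,0,1],[0,0,0,0,0,0,1],[0,0,0,-0.003,0.015,0.02,1],[0,0,0,-0.004,0.025,0.05,1],[0.17,0.035,0,0,0.02,0.06,1],[0.17,0.035,0,0,0.02,0.06,1],[0.17,0.035,0,0,0,0.03,1],[0,0,0,0,0,0,1]]}}

```text
t: 61.8
eef_pos: [0.5863, -0.1008, 0.2182]
ee_rot: [3.142, -0.096, -1.371]
force: [0.4, -0.3, -1.0]
width: 0.0875
```

Call:
{"method": "play_rows", "body": {"targets": [[0,0,0,0,0,0,1],[0,0,0,0,0,0,1]]}}

```text
t: 62.05
eef_pos: [0.5847, -0.1016, 0.2166]
ee_rot: [3.138, -0.099, -1.372]
force: [0.7, -0.5, 0.1]
width: 0.0874
```

Run:
```python
from h import *
s=to((.5815,-.152,.0165),-1.3666,0)
im,_=grab_frame("wrist");cv2.imwrite("pics/w26.png",im)
box(im,s,"wood")
```

```text
pos [ 0.5847 -0.1016  0.2166] d [-0.0032 -0.0504 -0.2001] rv [0.0974 0.0165 0.0055] w 0.0874 F [ 0.7 -0.5  0.1] q [ 0.22  0.22 -0.28  0.11 -1.08 -0.07] t 62.05
wood [284.  119.5] [ 0.5954 -0.1813  0.012 ] len 0.0581 0.103 axis 102.4
```

View pics/w26.png

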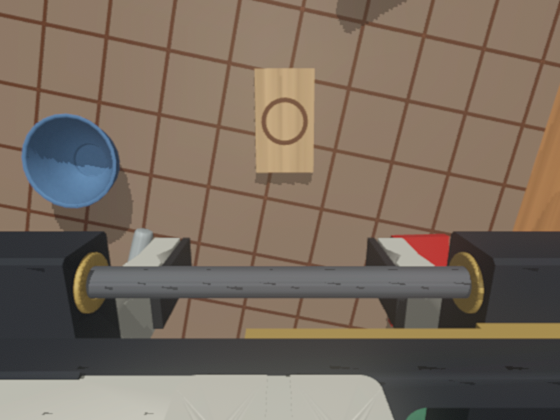

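Call:
{"method": "play_rows", "body": {"targets": [[0.15,0.032,0.01,0.008,-0.037,0,1],[0.145,0.028,0.009,0.008,-0.037,-0.03,1],[0,0,0,0.007,-0.037,-0.04,1],[0,0,0,0,0,-0.05,1],[0,0,0,0,0,-0.04,1],[0,0,0,0,0,0,1],[0,0,0,0,0,0,1]]}}

```text
t: 62.98
eef_pos: [0.6022, -0.2098, 0.0434]
ee_rot: [3.124, 0.211, -1.341]
force: [-0.3, 0.3, 1.4]
width: 0.0874
```

Run:
```python
from h import *
s=to((.6024,-.2125,.014),-1.3526,-.2)
im,_=grab_frame("wrist");cv2.imwrite("pics/w27.png",im)
```

```text
pos [ 0.6022 -0.2098  0.0434] d [ 0.0002 -0.0027 -0.0294] rv [-0.0069 -0.0196 -0.0148] w 0.0874 F [-0.3  0.3  1.4] q [-0.15  0.55 -0.09 -0.22 -1.04  0.5 ] t 62.98
```

View pics/w27.png

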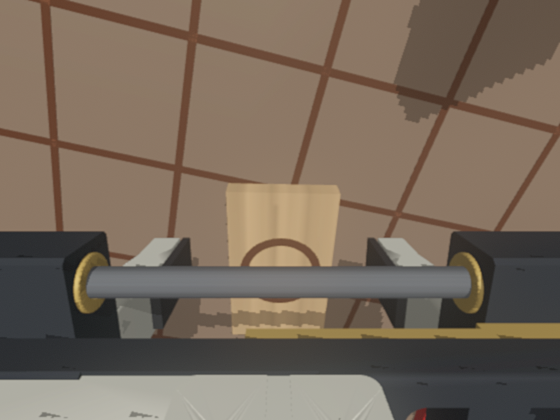

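Call:
{"method": "play_rows", "body": {"targets": [[-0.007,-0.0196,-0.015,-0.001,-0.003,-0.01,1],[0,0,0,-0.001,0,-0.012,1],[0,0,0,0,0,-0.004,1],[0,0,0,0,0,0,1]]}}

```text
t: 63.52
eef_pos: [0.6035, -0.2121, 0.0226]
ee_rot: [-3.134, 0.196, -1.348]
force: [-0.6, -0.5, -0.3]
width: 0.0875
```

Run:
```python
from h import *
s=to((.6024,-.2125,.0145),-1.3526,-.2)
```

```text
pos [ 0.6035 -0.2121  0.0226] d [-0.0011 -0.0004 -0.0081] rv [ 0.0021  0.0084 -0.0028] w 0.0875 F [-0.6 -0.5 -0.3] q [-0.15  0.56 -0.12 -0.23 -0.96  0.51] t 63.52
```

Call:
{"method": "play_rows", "body": {"targets": [[0.002,0.008,-0.003,-0.001,0,-0.006,1],[0,0,0,0,0,-0.0025,1],[0,0,0,0,0,0,0.5],[0,0,0,0,0,0,0.5],[0,0,0,0,0,0,0.5],[0,0,0,0,0,0,0.5],[0,0,0,0,0,0.015,0.5],[0,0,0,0,0,0.03,0.5],[0,0,0,0,0,0.04,0.5],[0,0,0,0,0,0.02,0.5],[0,0,0,0,0,0,0.5]], "grip_force": 58}}

```text
t: 64.9
eef_pos: [0.6029, -0.2126, 0.1264]
ee_rot: [-3.139, 0.198, -1.352]
force: [-0.2, 0.4, -0.6]
width: 0.0596
```

Run:
```python
from h import *
s=to(seat-.163*ua+np.array([0,0,.1]),-1.363,-.2)
```

```text
pos [ 0.6029 -0.2126  0.1264] d [-0.0398  0.3088 -0.0184] rv [ 0.0015  0.0024 -0.0105] w 0.0596 F [-0.2  0.4 -0.6] q [-0.15  0.45 -0.04 -0.2  -1.16  0.46] t 64.9
```

Call:
{"method": "play_rows", "body": {"targets": [[0,0,0,-0.002,0.02,0,0.5],[0,0,-0.01,-0.004,0.036,0,0.5],[0,0,0,-0.004,0.038,0,0.5],[0,0,0,-0.004,0.038,0,0.5],[0,0,0,-0.004,0.038,0,0.5],[0,0,0,-0.004,0.038,0,0.5],[0,0,0,-0.004,0.038,0,0.5],[0,0,0,-0.004,0.03,0,0.5],[0,0,0,0,0.017,0,0.5],[0,0,0,0,0,0,0.5],[0,0,0,0,0,0,0.5]]}}

```text
t: 66.28
eef_pos: [0.5629, 0.0948, 0.1174]
ee_rot: [3.129, 0.201, -1.365]
force: [-0.2, 0.3, -0.5]
width: 0.0595
```

Run:
```python
from h import *
s=to(seat-.163*ua+np.array([0,0,.062]),-1.363,-.2)
im,_=grab_frame("side");cv2.imwrite("pics/s30.png",cv2.resize(im[130:330,120:330],None,fx=3.5,fy=3,interpolation=cv2.INTER_CUBIC))
```

```text
pos [0.5629 0.0948 0.1174] d [ 0.0002  0.0014 -0.0474] rv [ 0.0016 -0.0119 -0.0007] w 0.0595 F [-0.2  0.3 -0.5] q [ 0.37  0.32 -0.26 -0.24 -0.98 -0.03] t 66.28
```

View pics/s30.png

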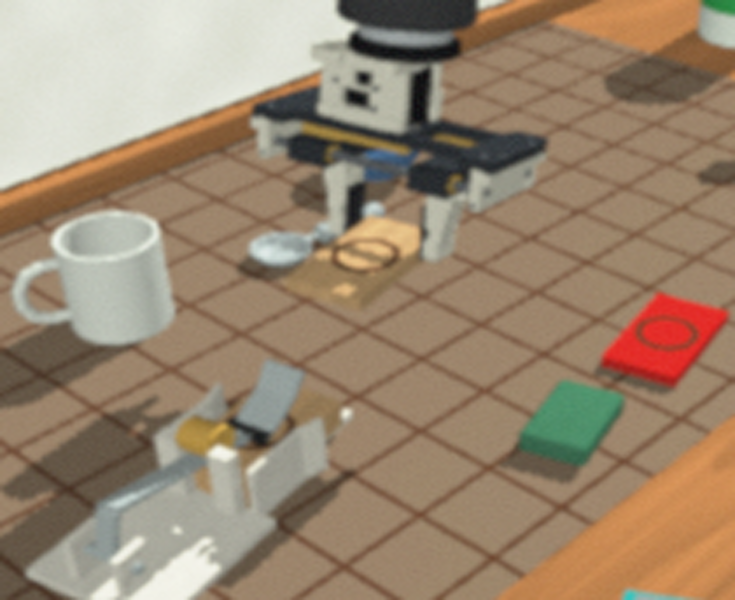

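Call:
{"method": "play_rows", "body": {"targets": [[0.02,-0.01,0,-0.002,0,-0.02,0.5],[0,0,0,-0.001,0,-0.025,0.5],[0,0,0,0,0,-0.015,0.5],[0,0,0,0,0,-0.002,0.5],[0,0,0,0,0,0,0.5],[0,0,0,0,0,0,0.5]]}}

```text
t: 67.08
eef_pos: [0.5618, 0.0913, 0.0552]
ee_rot: [-3.136, 0.218, -1.366]
force: [-0.0, 0.3, -0.3]
width: 0.0591
```

Run:
```python
from h import *
rep(.032,tilt=-.225)
woodplane((190,205,245,262),cam="side",vmin=120,zmin=.04)
```

```text
seat-frame TCP x,y,z(mm) [-167.5    2.2   47.2] coaster x -135.5 pos [0.5618 0.0913 0.0552] rv [0.0055 0.0063 0.004 ] w 0.0591 F [-0.   0.3 -0.3] t 67.08
n 719 mean [0.5497 0.1342 0.052 ] slope along axis -0.0183 across -0.0139 rms 0.0049 x range -184.7 -77.6
```

Call:
{"method": "play_rows", "body": {"targets": [[0.015,0.008,0.004,0.001,0.002,-0.003,0.5],[0,0,0,-0.003,0.0196,0,0.5],[0,0,0,-0.004,0.0196,0,0.5],[0,0,0,-0.004,0.0196,0,0.5],[0,0,0,0,0,0,0.5]]}}

```text
t: 67.75
eef_pos: [0.5516, 0.157, 0.0532]
ee_rot: [-3.139, 0.236, -1.361]
force: [0.4, 0.0, -0.9]
width: 0.059
```

Run:
```python
from h import *
rep(.032,tilt=-.235)
im,_=grab_frame("side")
cv2.imwrite("pics/s31.png",cv2.resize(im[190:300,125:250],None,fx=6,fy=5.4,interpolation=cv2.INTER_CUBIC))
```

```text
seat-frame TCP x,y,z(mm) [-101.2   -1.3   45.2] coaster x -69.2 pos [0.5516 0.157  0.0532] rv [-0.0017  0.0017 -0.0015] w 0.059 F [ 0.4  0.  -0.9] t 67.75
```

View pics/s31.png

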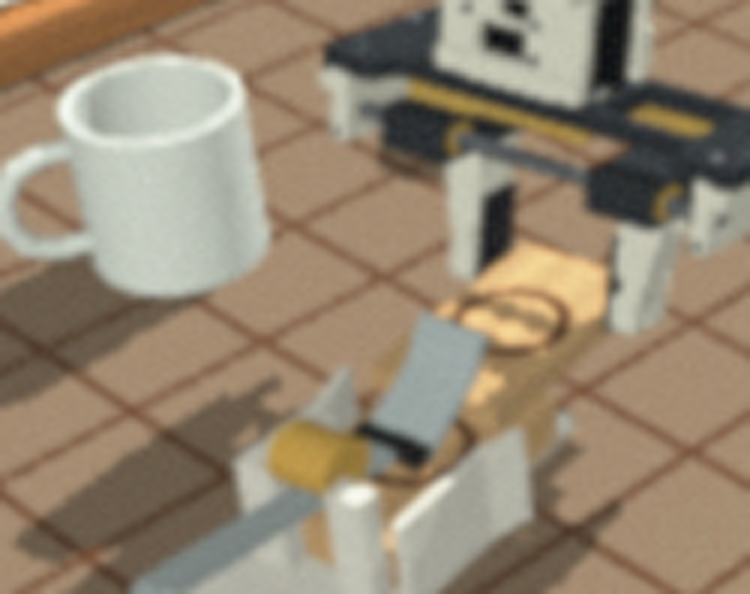

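Call:
{"method": "play_rows", "body": {"targets": [[0,0,0,-0.0042,0.0147,-0.001,0.5],[0,0,0,-0.0031,0.0147,0,0.5],[0,0,0,-0.0031,0.0147,0,0.5],[0,0,0,0,0,0,0.5]]}}

```text
t: 68.3
eef_pos: [0.5402, 0.2032, 0.0518]
ee_rot: [-3.14, 0.236, -1.361]
force: [1.0, 0.5, -1.6]
width: 0.0592
```

Call:
{"method": "play_rows", "body": {"targets": [[0,0,0,-0.0016,0.0078,0,0.5],[0,0,0,-0.001,0.0049,0,0.5],[0,0,0,0,0,0,0.5]]}}

```text
t: 68.68
eef_pos: [0.5374, 0.2168, 0.0518]
ee_rot: [-3.141, 0.236, -1.361]
force: [-0.4, 0.0, -2.2]
width: 0.0592
```

Run:
```python
from h import *
rep(.032,tilt=-.235)
im,_=grab_frame("side")
cv2.imwrite("pics/s32.png",cv2.resize(im[190:300,125:250],None,fx=6,fy=5.4,interpolation=cv2.INTER_CUBIC))
```

```text
seat-frame TCP x,y,z(mm) [-39.7   0.3  43.8] coaster x -7.7 pos [0.5374 0.2168 0.0518] rv [-0.0013  0.0008 -0.0013] w 0.0592 F [-0.4  0.  -2.2] t 68.67
```

View pics/s32.png

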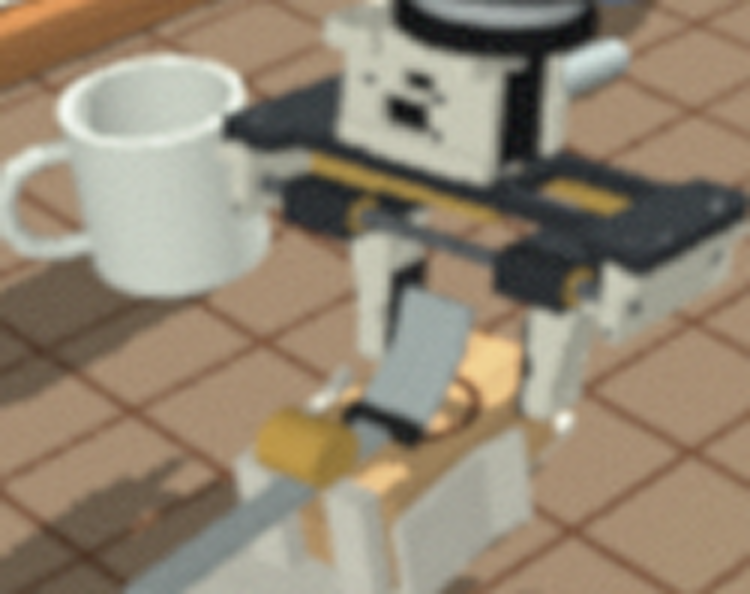

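Call:
{"method": "play_rows", "body": {"targets": [[0,0,0,-0.0008,0.004,0,0.5],[0,0,0,-0.0006,0.003,0,0.5],[0,0,0,-0.0004,0.002,0,0.5]]}}

```text
t: 69.1
eef_pos: [0.5359, 0.2232, 0.0516]
ee_rot: [-3.142, 0.233, -1.362]
force: [3.6, -14.9, 0.4]
width: 0.0591
```

Run:
```python
from h import *
rep(.032,tilt=-.235)
```

```text
seat-frame TCP x,y,z(mm) [-33.2   0.4  43.6] coaster x -1.2 pos [0.5359 0.2232 0.0516] rv [ 0.0021  0.0005 -0.0006] w 0.0591 F [  3.6 -14.9   0.4] t 69.1
```

Call:
{"method": "play_rows", "body": {"targets": [[0,0,0,-0.0002,0.001,-0.002,0.5],[0,0,0,0,0,0,0.95],[0,0,0,0,0,0,0.95],[0,0,0,0,0,0,0.95],[0,0,0,0.003,-0.015,0.004,0.95],[0,0,0,0.005,-0.025,0.004,0.95],[0,0,0,0.006,-0.03,0.03,0.95],[0,0,0,0.006,-0.03,0.03,0.95],[0,0,0,0,0,0,0.95],[0,0,0,0,0,0,0.95]]}}

```text
t: 70.35
eef_pos: [0.5571, 0.1182, 0.1212]
ee_rot: [-3.139, 0.232, -1.362]
force: [-0.1, -0.3, -0.1]
width: 0.0832
```

Run:
```python
from h import *
rep(.032)
im,_=grab_frame("side")
cv2.imwrite("pics/s33.png",cv2.resize(im[220:345,110:240],None,fx=6,fy=4.8,interpolation=cv2.INTER_CUBIC))
```

```text
seat-frame TCP x,y,z(mm) [-140.2    1.4  113.2] coaster x -108.2 pos [0.5571 0.1182 0.1212] rv [-0.2275 -0.0459 -0.001 ] w 0.0832 F [-0.1 -0.3 -0.1] t 70.35
```

View pics/s33.png

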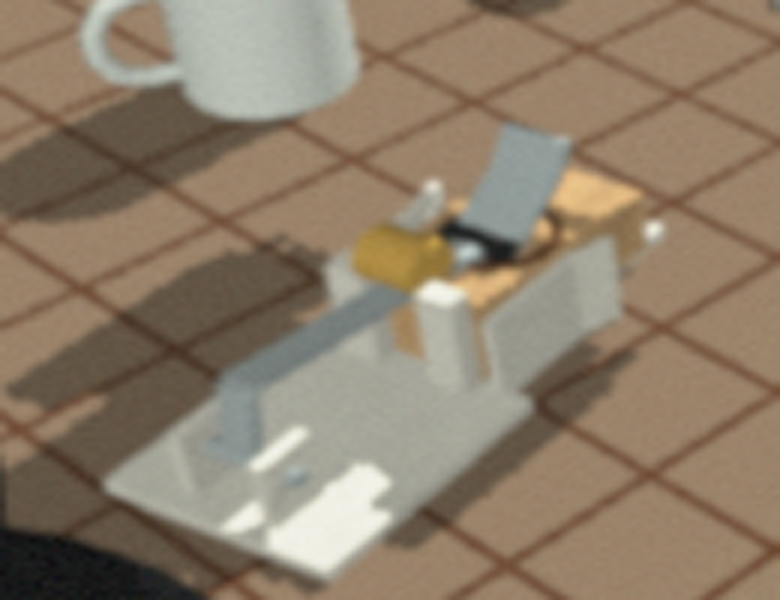

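Call:
{"method": "play_rows", "body": {"targets": [[0,0,0,0,-0.02,0.04,1],[-0.11,-0.02,0,0,-0.04,0.05,1],[-0.11,-0.02,0,0,-0.05,0.04,1],[0,0,0,0,-0.05,0,1],[0,0,0,0,-0.05,0,1],[0,0,0,0,-0.05,0,1],[0,0,0,0,-0.05,0,1],[0,0,0,0,0,0,1]]}}

```text
t: 71.4
eef_pos: [0.5547, -0.1937, 0.2476]
ee_rot: [3.127, 0.001, -1.354]
force: [0.2, 1.1, -0.6]
width: 0.0874
```

Run:
```python
from h import *
im,d=grab_frame("top");cv2.imwrite("pics/t40.png",im);np.save("pics/t40d.npy",d)
cv2.imwrite("pics/t40z.png",cv2.resize(im[175:230,138:225],None,fx=9,fy=9,interpolation=cv2.INTER_CUBIC))
im,d=grab_frame("side");cv2.imwrite("pics/s40.png",im);np.save("pics/s40d.npy",d)
cv2.imwrite("pics/s40z.png",cv2.resize(im[240:300,170:240],None,fx=10,fy=10,interpolation=cv2.INTER_CUBIC))
```

```text
(no output)
```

View pics/t40z.png

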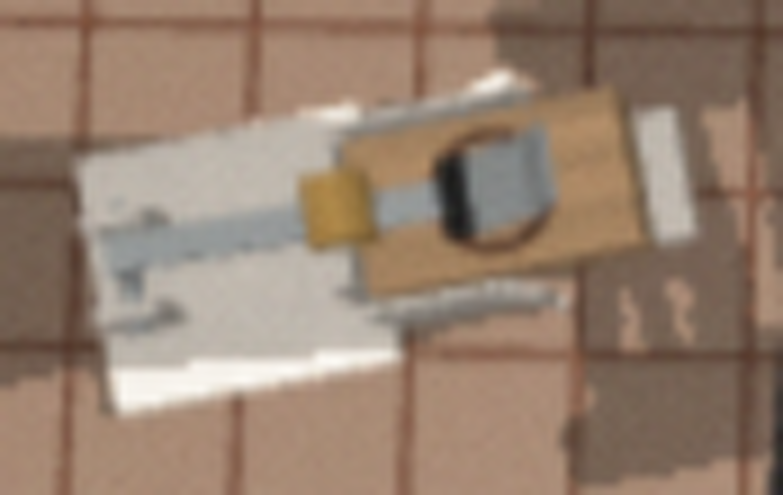

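View pics/s40z.png

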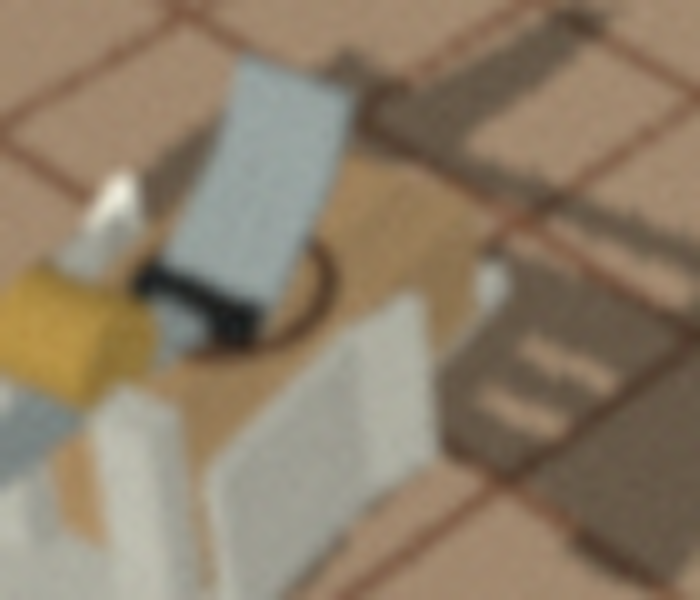

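View pics/t40.png

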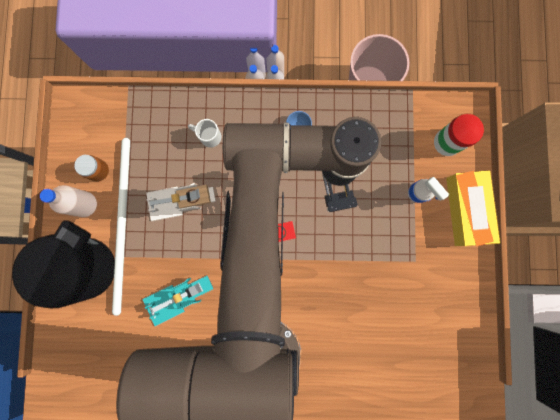

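Run:
```python
from h import *
f=lambda a,b,z:onz("top",a/9+138-.44,b/9+175-.44,z)
end=(f(674,107,.008)+f(699,236,.008))/2
for n,pts in (("rear",[(617,88),(647,243)]),("front",[(340,143),(368,299)])):
    m=sum(f(a,b,.044) for a,b in pts)/2;w=f(*pts[0],.044)-f(*pts[1],.044);print(n,(m-end)@ua*1e3-68,"lat",(m-end)@va*1e3,"w",np.linalg.norm(w), "ang",np.degrees(np.arctan2(w[1],w[0])))
```

```text
rear -53.08365125983177 lat -0.25973438449221614 w 0.06018653093911471 ang 12.72733765746373
front 53.205149138920405 lat 0.4397042696409883 w 0.06032262987496168 ang 12.392309943635688
```

Call:
{"method": "play_rows", "body": {"targets": [[0.12,0.025,0,0,0.02,0,1],[0.17,0.035,0,0,0.045,0,1],[0.17,0.035,0,0,0.045,0,1],[0.17,0.035,0,0,0.045,-0.02,1],[0.17,0.035,0,0,0.045,-0.03,1],[0.17,0.035,0,0,0.045,-0.03,1],[0,0,0,0,0.03,-0.03,1],[0,0,0,0,0,-0.02,1],[0,0,0,0,0,0,1],[0,0,0,0,0,0,1]]}}

```text
t: 72.75
eef_pos: [0.5545, 0.1064, 0.1162]
ee_rot: [-3.116, 1.023, -1.31]
force: [-0.4, -0.3, 0.4]
width: 0.0875
```

Run:
```python
from h import *
s=to(seat-.12*ua+np.array([0,0,.09]),-1.363,-1.0)
im,_=grab_frame("wrist");cv2.imwrite("pics/w41.png",im)
```

```text
pos [0.5545 0.1064 0.1162] d [-0.0003  0.0319 -0.0182] rv [-0.0253  0.0078 -0.0312] w 0.0875 F [-0.4 -0.3  0.4] q [-0.13  0.61  0.03 -0.93 -1.53  0.69] t 72.75
```

View pics/w41.png

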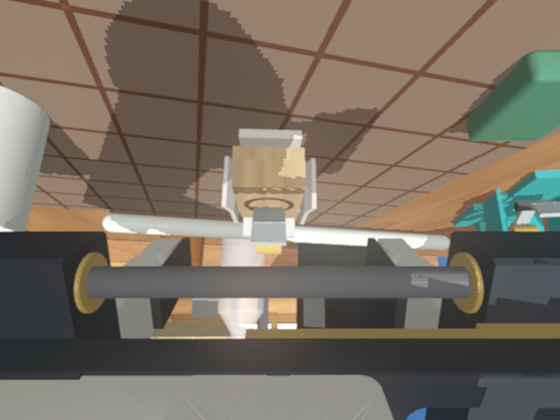

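Run:
```python
from h import *
im,d=grab_frame("wrist")
cv2.imwrite("pics/w42.png",cv2.resize(im[120:250,200:340],None,fx=5,fy=4.6,interpolation=cv2.INTER_CUBIC))
s=get_state();p=camera_params("wrist");K=p["camera_matrix"];H=p["hand_eye"];Rt=R.from_euler('xyz',s["ee_rot"]).as_matrix()
for u in (250,268,290):
  for v in range(126,200,5):
    z=d[v,u];P=np.array([(u-K[0,2])/K[0,0]*z,-(v-K[1,2])/K[1,1]*z,-z]);W=Rt@(H[:3,:3]@P+H[:3,3])+s["eef_pos"]-seat
    print(u,v,"x %.1f y %.1f z %.1f"%(W@ua*1e3,W@va*1e3,W[2]*1e3))
```

```text
250 126 x -71.7 y -16.5 z -7.6
250 131 x -68.2 y -16.5 z -5.1
250 136 x -67.7 y -16.4 z -0.9
250 141 x -60.8 y -16.7 z 0.0
250 146 x -52.5 y -17.1 z 0.5
250 151 x -51.9 y -17.0 z 4.8
250 156 x -51.0 y -16.8 z 8.9
250 161 x -53.9 y -16.5 z 14.7
250 166 x -52.0 y -16.4 z 18.3
250 171 x -52.3 y -16.3 z 22.8
250 176 x -52.2 y -16.1 z 27.1
250 181 x -53.1 y -15.9 z 31.8
250 186 x -52.5 y -15.8 z 35.9
250 191 x -39.6 y -16.4 z 35.9
250 196 x -25.2 y -17.1 z 35.8
268 126 x -73.1 y -2.2 z -7.2
268 131 x -68.1 y -2.2 z -5.5
268 136 x -67.3 y -2.1 z -1.6
268 141 x -62.6 y -2.0 z 0.5
268 146 x -52.5 y -2.0 z 0.1
268 151 x -53.3 y -1.9 z 5.0
268 156 x -52.1 y -1.8 z 9.0
268 161 x -51.7 y -1.7 z 13.3
268 166 x -53.0 y -1.6 z 18.3
268 171 x -52.4 y -1.5 z 22.5
268 176 x -52.1 y -1.4 z 26.7
268 181 x -51.8 y -1.3 z 31.0
268 186 x -52.5 y -1.2 z 35.5
268 191 x -41.2 y -1.2 z 36.0
268 196 x -26.5 y -1.2 z 35.9
290 126 x -74.2 y 15.0 z -7.2
290 131 x -68.9 y 15.4 z -5.7
290 136 x -66.8 y 15.5 z -2.3
290 141 x -61.9 y 15.8 z -0.4
290 146 x -53.5 y 16.4 z 0.0
290 151 x -53.6 y 16.4 z 4.6
290 156 x -53.9 y 16.4 z 9.3
290 161 x -53.7 y 16.4 z 13.7
290 166 x -53.6 y 16.5 z 18.0
290 171 x -52.8 y 16.5 z 22.1
290 176 x -53.1 y 16.5 z 26.6
290 181 x -53.3 y 16.6 z 31.0
290 186 x -52.1 y 16.6 z 34.9
290 191 x -42.6 y 17.3 z 36.0
290 196 x -28.1 y 18.2 z 35.9
```

View pics/w42.png

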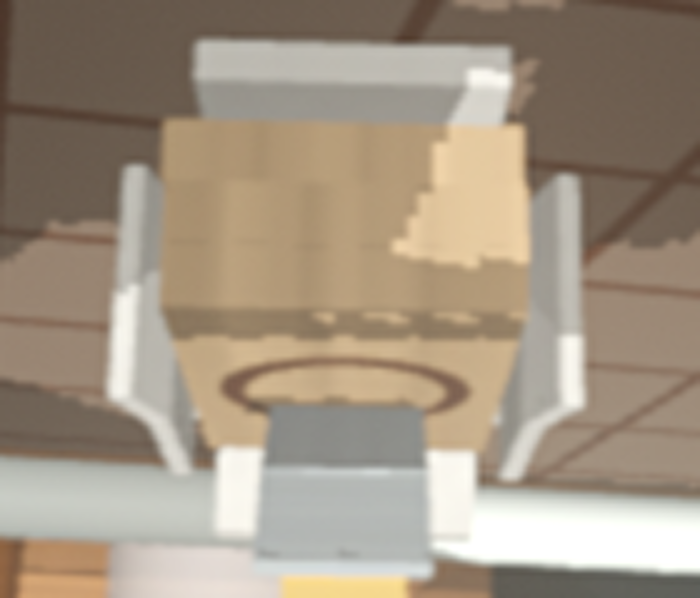

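Call:
{"method": "play_rows", "body": {"targets": [[0,0,0,0,-0.02,0.02,1],[-0.12,-0.025,0,0,-0.03,0.04,1],[-0.17,-0.035,0,0,-0.04,0.05,1],[-0.17,-0.035,0,0,-0.04,0.05,1],[-0.17,-0.035,0,0,-0.04,0.03,1],[-0.17,-0.035,0,0,-0.04,0,1],[-0.12,-0.025,0,0,-0.04,0,1],[0,0,0,0,0,0,1],[0,0,0,0,0,0,1]]}}

```text
t: 73.97
eef_pos: [0.5548, -0.1513, 0.3253]
ee_rot: [-3.131, 0.052, -1.344]
force: [1.0, -0.5, 0.3]
width: 0.0874
```

Run:
```python
from h import *
im,d=grab_frame("top");a=cv2.imread("pics/top0.png")
im2,d=grab_frame("side");b=cv2.imread("pics/side0.png")
cv2.imwrite("pics/fin.png",np.hstack([cv2.resize(im,(400,300)),cv2.resize(im2,(400,300))]))
```

```text
(no output)
```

View pics/fin.png

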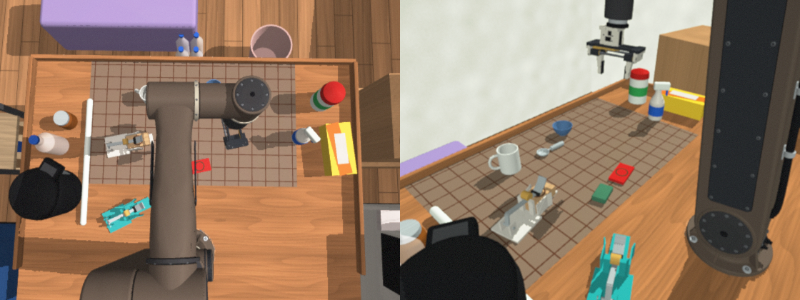

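The final views show the pile in the white keeper with the arm resting on it. The mug, spoon, bowl, tin, red slab and spray bottle are in place, and the robot is clear.

```bash
python3 -c "
from station import *
print(job_done())"
```

```text
the job is handed in; nothing more can be done
None
```

All three coasters that were out are stowed in the white keeper, wood face up, with the arm resting on the pile. I handed the job in at about 74 s of the 210 s allowed.

The first coaster already lay wood side up. The other two were blue side up, so I stood each on end, gripped it again from the other side and laid it down wood up before sliding it in. Each coaster was pushed against the back stop with about 15–21 N before I let go.

**Fully home:** wrist-camera depth put the rear faces of all three flush at -51 to -54 mm, against -52 mm expected. The top of the pile stood 36 mm above the floor. The top camera placed the top coaster from -53 to +53 mm, which is centred on the seat.

**Other things on the shelf:** the mug, spoon, bowl, tin and spray bottle, the red look-alike and the turquoise keeper looked unmoved in the last pictures. I compared them by eye only.

**Slips and disagreements:**
- The first coaster slipped about 14° nose-down in the grip on the way. I levelled it before inserting it and used a firmer grip from then on.
- The side camera read about 3–6 mm off from the other two. I took the keeper's position from the wrist camera, which lay between the top and side readings.

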